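# Clear the cool chest into the drawer

## Robot

A 6-joint arm with a two-finger parallel gripper is mounted at the origin on the work surface. World frame = base frame: x ahead of the robot, y to its left, z up, the work surface at z = 0. Lengths are in m, angles in rad, forces in N, time in s.
With the tool pointing down it reaches from about 0.3 to 0.75 m from the base axis. Payload 8.5 kg.
Tool frame: the origin (TCP) lies midway between the tips of the shut fingers; the grasp point (between the pads) lies 19 mm behind it (ctrl.hold_point_z is the distance from the TCP to the grasp point, in m); y points along the fingers, x is the direction in which the jaws open and shut, and the axes are right-handed (so a half turn about y gives the same grasp; the last joint's range is limited). The gripper opens to 88 mm and grips with 3 to 60 N. Pads are 18 mm wide; open, the fingers measure 123 mm over their backs; the gripper's body (75 mm by 187 mm) begins 45 mm behind the grasp point.
Start: joints at [-1.327, 0.381, 1.297, -0, 1.464, -0.215], TCP at [0.244, -0.493, 0.239] pointing down, gripper open.
Joint ranges: [-3.11, 3.11], [-0.89, 2.33], [0.22, 2.48], [-1.42, 4.56], [0.17, 2.85], [-2.88, 2.88]. Speed limits (rad/s): [2.39, 2.39, 3.14, 3.14, 3.14, 3.14].

## Interface

Orientations are given as a unit quaternion [w, x, y, z].
In Python, from station import ctrl gives the robot as it stands.
- The arm moves only by the tool apply_moves, never from a script. Its argument "rows" is a list of rows, each a list of 7 numbers: the turn, a rotation vector about the tool's x, y, z in degrees, then the shift along the tool's x, y, z in cm, then the finger opening in cm, from 0 to 8.81. A call has 1 to 8 rows; each row shifts and turns the commanded pose from where the row before left it, along the tool's axes as they then stand; what a row does not reach is not made up. A row lasts 1/10 s, in which the tool goes at most 50 mm and 8.59 degrees, less where a joint would pass 70% of its speed; a pose out of reach is approached as far as the arm can. A call with a gripper value outside its range is refused whole. The fingers move at their own pace and stop on an object; "squeeze" is the grip in N (left out, the last holds). Time passes only in rows, so rows that do not move let the fingers close. It gives the time, the measured TCP pose, the force and the opening at its end, in the units of the state.
- ctrl.sense(): the state, without advancing time (a new reading comes with each control period).
- ctrl.grab_frame(name): name is "side" or "top" or "wrist"; returns the picture (384x512x3 uint8, blue, green, red); there is no depth.
- ctrl.camera_info(name): a dict with "fx", "fy", "cx", "cy" (pixels), "k1" (the pictures are not rectified: a ray, as slopes to the right and down, at radius r is drawn at 1 + k1 r^2 times it, then the intrinsics apply), "world_to_cam" (4x4, takes a point from world to camera coordinates); the wrist camera has in their place "T_tool_cam" (4x4, takes a point from camera to tool coordinates, whose origin is the TCP and whose axes are the tool frame's). Camera axes: x right, y down, z forward; pixel columns grow to the right and rows downward; lengths in m; the calibration is good to about 2 mm. A picture is of the moment at which its call begins: read the wrist's pose just before it. camera_info takes no time and is no camera call.
- ctrl.sign_off(): hands the job in, once; it reports no verdict.
The state is a dict: "clock": time; "q": joint angles; "qd": joint speeds; "effort": joint torques, N m; "eef_pos": TCP position; "ee_rot": TCP orientation; "force": force on the tool from outside, world axes, zero at the start; "ft_torque": the same for the moment, N m; "grip_width": finger opening in m.
Only numpy, scipy, OpenCV 4.12 (cv2) and the standard library are available. Lean on these libraries where they do the work, as an engineer would, in place of code of your own. Each camera call takes 0.05 s, during which the arm holds its last target.

## Task

The cooking demonstration is over: slide the cool chest's window fully open, move every food box from its well into the cabinet's drawer, each standing upright and flat on the drawer's floor, then push the drawer fully shut and slide the window fully shut. Set the boxes down gently without dropping or tipping them, and leave the cup, vase and carton where they are.

Things in the scene. Friction and masses are not known exactly. Their poses are not given: they have to be found in the camera images.
- box0: Lidded plastic food box, green with a white lid: 88 mm (its x) by 66 mm (its y) by 40 mm high to the flat lid, with an upright green grip rib in the middle of the lid, 60 mm long (x), 12 mm thick (y), 30 mm tall (top 70 mm above the underside). About 0.2 kg. Origin: centre of the underside, z up. Stands upright in the well of the chest at the start; three or all four of the boxes are present. All boxes are alike.
- box1: Lidded plastic food box, green with a white lid: 88 mm (its x) by 66 mm (its y) by 40 mm high to the flat lid, with an upright green grip rib in the middle of the lid, 60 mm long (x), 12 mm thick (y), 30 mm tall (top 70 mm above the underside). About 0.2 kg. Origin: centre of the underside, z up. Stands upright in the well of the chest at the start; three or all four of the boxes are present. All boxes are alike.
- box2: Lidded plastic food box, green with a white lid: 88 mm (its x) by 66 mm (its y) by 40 mm high to the flat lid, with an upright green grip rib in the middle of the lid, 60 mm long (x), 12 mm thick (y), 30 mm tall (top 70 mm above the underside). About 0.2 kg. Origin: centre of the underside, z up. Stands upright in the well of the chest at the start; three or all four of the boxes are present. All boxes are alike.
- box3: Lidded plastic food box, green with a white lid: 88 mm (its x) by 66 mm (its y) by 40 mm high to the flat lid, with an upright green grip rib in the middle of the lid, 60 mm long (x), 12 mm thick (y), 30 mm tall (top 70 mm above the underside). About 0.2 kg. Origin: centre of the underside, z up. Stands upright in the well of the chest at the start; three or all four of the boxes are present. All boxes are alike.
- chest: White countertop cool chest, fixed, 250 mm (x) by 420 mm (y), walls 110 mm high. Origin: underside, centred in x; the chest runs from y = -205 to +215 mm in its frame. The +y half is an open-topped well, inside 230 mm (x) by 185 mm (y, from 20 to 205 mm), floor 30 mm above the table. The -y half is a closed machine section with a flat top. Two tracks 10 mm wide stand on its long edges (tops 122 mm high).
- well_floor (a point): Centre of the well's floor inside the chest, 30 mm above the table; axes as the chest.
- window (a joint): The clear sliding window over the chest's well, in m: 0 = fully shut over the well, 0.205 = fully open (slid along the chest's own -y onto the machine section; the whole well is then free). Starts 0 to 0.03 open. Slides stiffly with about 2 N and stays where it is left. The pane is 6 mm thick, 113 to 119 mm above the table.
- window_grip (a point): Middle of the top edge of the window's upright grip bar, 147 mm above the table: grey bar 80 mm long (chest's x), 12 mm thick (chest's y), 28 mm tall above the pane, 10 mm from the window's +y edge. Moves with the window.
- cabinet: Low pale wooden cabinet, fixed, 250 mm (x) by 230 mm (y) by 115 mm high, with one drawer in its -y face. Origin: centre of the underside.
- drawer (a joint): Opening of the drawer in m: 0 = fully shut, 0.19 = fully out; it slides along the cabinet's own -y. Starts 0.10 to 0.18 open. Slides stiffly with about 2 N and stays where it is left.
- drawer_floor (a point): Centre of the drawer's inner floor, 18 mm above the table, moves with the drawer; axes as the cabinet. Inside 214 mm (x) by 204 mm (y). Side and back walls 40 mm above the floor; the front panel, at y = -102 to -116 mm from here, reaches 90 mm above the floor. The cabinet's front edge, top 115 mm above the table, lies at y = (drawer opening) - 102 mm from here.
- drawer_handle (a point): Middle of the drawer's handle, a level steel bar 10 mm thick and 110 mm long (cabinet's x), 85 mm above the table, 45 mm out from the front panel's face (40 mm clear gap), so it can be pinched from above.
- cup: White cup without a handle, 76 mm wide and 85 mm high, standing beyond the chest; leave it alone. Origin: centre of the underside.
- vase: Slim glass vase with red flowers, about 210 mm high, beyond the work; leave it alone. Origin: centre of the underside.
- carton: Black upright carton 70 x 70 x 120 mm, beyond the cabinet; leave it alone. Origin: centre of the underside.

How it is judged:
On the way, in this order (a step that is already met when the one before it is completed fails the run):
1. the window is slid open (value of joint window above 0.15 m), for 0.2 s.
2. every food box that is present stands upright in the drawer, released (x of box0 in the frame of drawer_floor between -0.08 and 0.08 m and y of box0 in the frame of drawer_floor between -0.076 and 0.076 m and z of box0 in the frame of drawer_floor between -0.008 and 0.012 m and angle between each of box0, box1, box2, box3's own z axis and vertical below 0.15 rad and contact force between each of box0, box1, box2, box3 and the fingers below 0.2 N and linear speed of each of box0, box1, box2, box3 below 0.05 m/s and x of box1 in the frame of drawer_floor between -0.08 and 0.08 m and y of box1 in the frame of drawer_floor between -0.076 and 0.076 m and z of box1 in the frame of drawer_floor between -0.008 and 0.012 m and x of box2 in the frame of drawer_floor between -0.08 and 0.08 m and y of box2 in the frame of drawer_floor between -0.076 and 0.076 m and z of box2 in the frame of drawer_floor between -0.008 and 0.012 m and x of box3 in the frame of drawer_floor between -0.08 and 0.08 m and y of box3 in the frame of drawer_floor between -0.076 and 0.076 m and z of box3 in the frame of drawer_floor between -0.008 and 0.012 m), for 0.2 s.
At the end, for the whole second after the job is handed in: Every food box present stands upright (within about 8 degrees) on the drawer's floor, released and at rest; the drawer and the window are both shut to within 8 mm (all of step 2 and value of joint each of drawer, window below 0.008 m); the robot touches nothing.
It fails at once if a bystander (cup, vase or carton) is moved over 5 cm or tipped (distance of any of cup, vase, carton from where it was at the start of the episode above 0.05 m or angle between any of cup, vase, carton's own z axis and vertical above 0.5 rad).
It fails at once if a food box is tipped over (more than 45 degrees) (angle between any of box0, box1, box2, box3's own z axis and vertical above 0.79 rad).
It fails at once if a food box is dropped or thrown (over 0.9 m/s while not held, a fall of about 4 cm) ((linear speed of box0 above 0.9 m/s and contact force between box0 and the fingers below 0.05 N) or (linear speed of box1 above 0.9 m/s and contact force between box1 and the fingers below 0.05 N) or (linear speed of box2 above 0.9 m/s and contact force between box2 and the fingers below 0.05 N) or (linear speed of box3 above 0.9 m/s and contact force between box3 and the fingers below 0.05 N)).
Of box0, box1, box2, box3 only 3 to 4 are there at a start; the rules pass over those that are not, and their reading is None.
At some moment in a run one of box0, box1, box2, box3 may be knocked a few centimetres aside while the robot is not near it.
It also fails if it takes over 208 s, if anything falls off the work surface, if the arm or the gripper's body presses on something with over 40 N, if the wrist force passes 120 N, or if a joint passes its speed limit or range.

## Working session

There is one attempt and no reset: what is moved stays moved. The work goes in short steps, Python scripts to look and compute and a tool call to move; the robot and the scene stay as the last step left them, time stands still between calls to the robot, and variables do not carry over. Pictures are saved under pics/ and viewed, and the job is handed in when it is done.

Besides the shell and the picture viewer there is one more tool, called after "Call:" as name(argument=value, ...), one argument or row to a line, values as JSON. apply_moves: Moves the arm, as the interface text tells. Its arguments: {"type":"object","properties":{"rows":{"type":"array"},"squeeze":{"type":"number"}},"required":["rows"]}

```bash
ls; mkdir -p pics; python3 - <<'E'
from station import ctrl
import cv2
print(ctrl.sense(), ctrl.hold_point_z)
for n in ["side","top","wrist"]:
    cv2.imwrite(f"pics/{n}0.png",ctrl.grab_frame(n)); print(n,ctrl.camera_info(n))
E
```

```text
pics
{'clock': 0.0, 'q': array([-1.32733170e+00,  3.81168586e-01,  1.29825847e+00,  3.02672622e-05,
        1.46358681e+00, -2.15274007e-01]), 'qd': array([ 0.00174696, -0.00016258,  0.00101764,  0.00013825, -0.00069095,
        0.00071512]), 'effort': array([-9.33424371e-05, -4.37929130e+01, -2.24559456e+01,  7.12827500e-02,
        3.52216163e-02, -1.22990132e-04]), 'eef_pos': array([ 0.24349814, -0.49284952,  0.23815326]), 'ee_rot': array([ 0.60094382, -0.60022804,  0.37357704, -0.37287132]), 'force': array([ 0.29558196, -0.14542809, -0.11389521]), 'ft_torque': array([-0.01950561,  0.00301425, -0.038392  ]), 'grip_width': 0.08770192282704838} 0.0187
side {'fx': 396.6586013581605, 'fy': 396.6586013581605, 'cx': 252.7504707064362, 'cy': 190.39439245691833, 'k1': -0.09775514239607792, 'world_to_cam': array([[-0.97946942,  0.20088833,  0.01683829,  0.60201193],
       [ 0.14787765,  0.77274328, -0.61725199, -0.09784645],
       [-0.13701039, -0.60208945, -0.78658531,  1.16786413],
       [ 0.        ,  0.        ,  0.        ,  1.        ]])}
top {'fx': 435.17702388570075, 'fy': 435.17702388570075, 'cx': 254.99326300190032, 'cy': 183.78293268876703, 'k1': -0.045308249678010774, 'world_to_cam': array([[ 0.0016516 , -0.99999787, -0.00123429,  0.09116181],
       [-0.99125827, -0.00147433, -0.13192753,  0.65006247],
       [ 0.13192543,  0.00144139, -0.9912586 ,  1.025861  ],
       [ 0.        ,  0.        ,  0.        ,  1.        ]])}
wrist {'fx': 267.1612917957559, 'fy': 267.1612917957559, 'cx': 256.9445584565902, 'cy': 190.23901912023186, 'k1': 0.003576748712769576, 'T_tool_cam': array([[ 9.99999260e-01, -9.45879407e-04,  7.64586221e-04,
         5.93023177e-05],
       [-1.01084317e-03, -2.96760625e-01,  9.54951365e-01,
        -1.46333854e-01],
       [-6.76369747e-04, -9.54951432e-01, -2.96761362e-01,
         7.65629439e-02],
       [ 0.00000000e+00,  0.00000000e+00,  0.00000000e+00,
         1.00000000e+00]])}
```

View pics/side0.png

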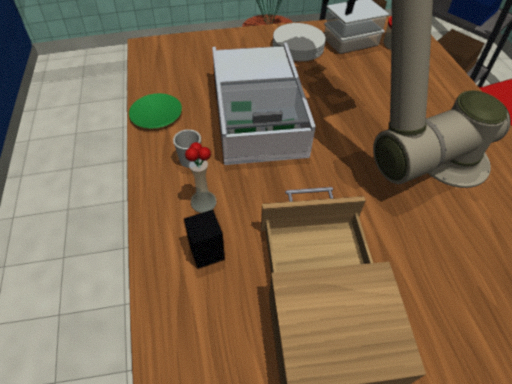

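View pics/top0.png

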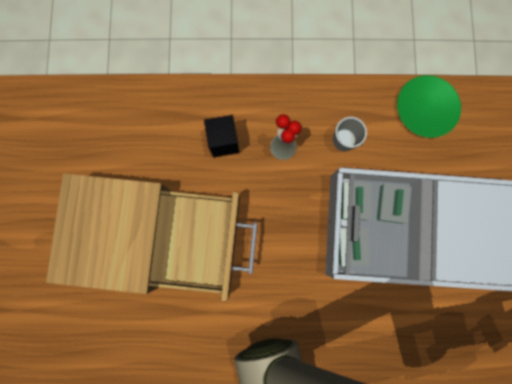

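View pics/wrist0.png

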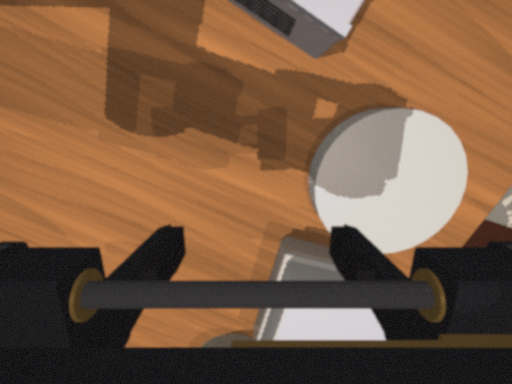

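```bash
cat > h.py <<'E'
import numpy as np, cv2
from station import ctrl
def ray(name,u,v,pose=None):
    c=ctrl.camera_info(name); d=np.array([(u-c['cx'])/c['fx'],(v-c['cy'])/c['fy']])
    p=d.copy()
    for _ in range(30): p=d/(1+c['k1']*(p@p))
    r=np.array([p[0],p[1],1.])
    if name!='wrist':
        W=c['world_to_cam']; R=W[:3,:3]; return -R.T@W[:3,3], R.T@r
    pos,q=pose; Rt=quat(q); T=c['T_tool_cam']
    return pos+Rt@T[:3,3], Rt@T[:3,:3]@r
def quat(q):
    from scipy.spatial.transform import Rotation as R
    return R.from_quat([q[1],q[2],q[3],q[0]]).as_matrix()
def onz(name,u,v,z,pose=None):
    o,d=ray(name,u,v,pose); return o+d*(z-o[2])/d[2]
def proj(name,P,pose=None):
    c=ctrl.camera_info(name); P=np.asarray(P,float)
    if name!='wrist':
        W=c['world_to_cam']; p=W[:3,:3]@P+W[:3,3]
    else:
        pos,q=pose;T=c['T_tool_cam']; p=T[:3,:3].T@(quat(q).T@(P-pos)-T[:3,3])
    s=p[:2]/p[2]; s=s*(1+c['k1']*(s@s)); return np.array([c['fx']*s[0]+c['cx'],c['fy']*s[1]+c['cy']])
def shot(name,fn,crop=None,k=1):
    s=ctrl.sense(); im=ctrl.grab_frame(name); cv2.imwrite(f'pics/{fn}_raw.png',im)
    if crop: x0,y0,x1,y1=crop; im=im[y0:y1,x0:x1]
    cv2.imwrite(f'pics/{fn}.png',cv2.resize(im,None,fx=k,fy=k,interpolation=cv2.INTER_CUBIC))
    return s
E
python3 - <<'E'
import cv2
im=cv2.imread('pics/top0.png')
cv2.imwrite('pics/t0a.png',cv2.resize(im[155:305,320:512],None,fx=4,fy=4,interpolation=cv2.INTER_CUBIC))
cv2.imwrite('pics/t0b.png',cv2.resize(im[160:310,40:270],None,fx=3.4,fy=3.4,interpolation=cv2.INTER_CUBIC))
im=cv2.imread('pics/side0.png')
cv2.imwrite('pics/s0a.png',cv2.resize(im[35:175,200:330],None,fx=4,fy=4,interpolation=cv2.INTER_CUBIC))
E
```

```text
(no output)
```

View pics/t0a.png

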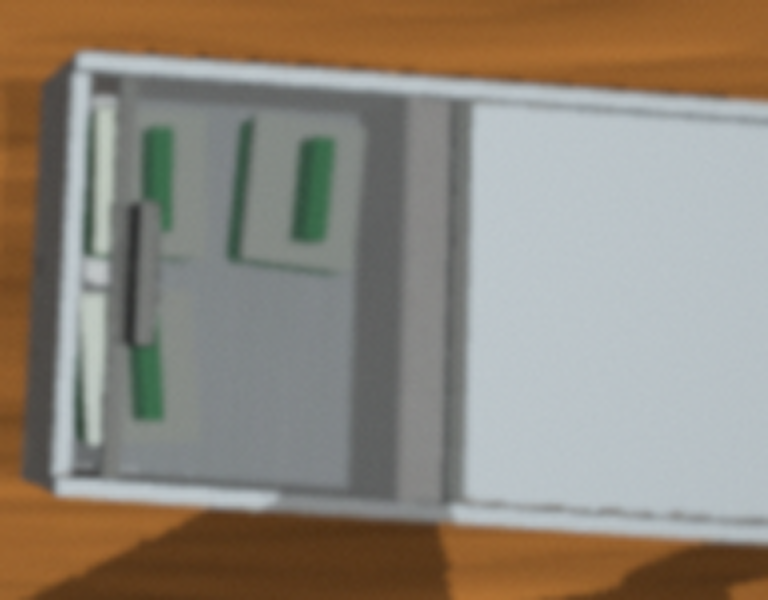

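View pics/t0b.png

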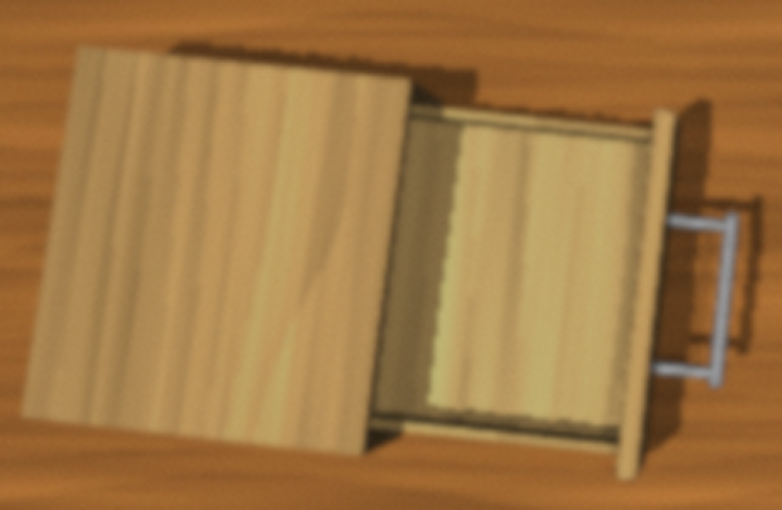

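View pics/s0a.png

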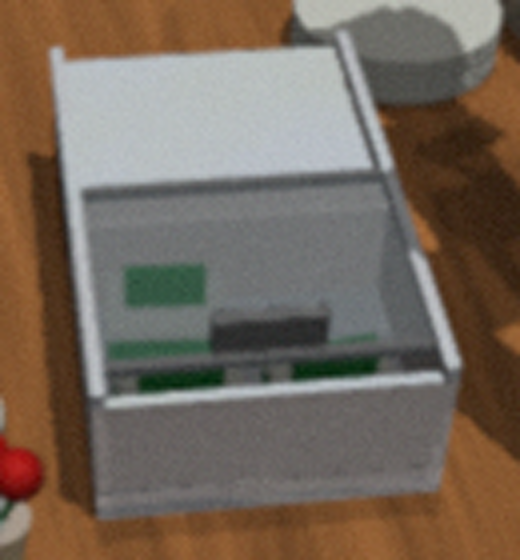

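```bash
python3 - <<'E'
from h import *
np.set_printoptions(precision=4,suppress=True)
A=lambda u,v:(320+u/4,155+v/4)
B=lambda u,v:(40+u/3.4,160+v/3.4)
def ang(a,b): return np.degrees(np.arctan2(*(b-a)[[1,0]]))
print('chest')
tl=onz('top',*A(80,52),.122);bl=onz('top',*A(55,492),.122); tr=onz('top',*A(768,102),.122);br=onz('top',*A(768,545),.122)
print(tl,bl,tr,br,np.linalg.norm(tl-bl),ang(bl,tl),ang(tr,tl),ang(br,bl))
print('grip bar top ends',[onz('top',*A(*p),.147) for p in [(133,203),(158,203),(128,343),(153,345)]])
print('ribs z=.1')
for n,ps in dict(a=[(148,127),(173,125),(172,230),(147,230)],b=[(132,420),(163,418)],c=[(307,137),(333,137),(320,242),(292,240)]).items():
    print(n,[onz('top',*A(*p),.1) for p in ps])
print('cabinet')
c=[onz('top',*B(*p),.115) for p in [(80,45),(413,78),(365,455),(22,415)]]
for x in c: print(x)
print([np.linalg.norm(c[i]-c[(i+1)%4]) for i in range(4)],ang(c[1],c[0]),ang(c[2],c[3]),ang(c[2],c[1]),ang(c[3],c[0]))
print('handle z.09',[onz('top',*B(*p),.09) for p in [(732,212),(715,387)]])
print('front panel top .108',[onz('top',*B(*p),.108) for p in [(656,110),(675,112),(635,480),(617,478)]])
E
```

```text
chest
[ 0.6761 -0.1024  0.122 ] [ 0.4289 -0.0829  0.122 ] [ 0.648  -0.5021  0.122 ] [ 0.3973 -0.4844  0.122 ] 0.24797435245146027 -4.505343739019883 85.9672795274991 85.48968777081625
grip bar top ends [array([ 0.5875, -0.1248,  0.147 ]), array([ 0.5875, -0.1386,  0.147 ]), array([ 0.5109, -0.12  ,  0.147 ]), array([ 0.5098, -0.1337,  0.147 ])]
ribs z=.1
a [array([ 0.6357, -0.1453,  0.1   ]), array([ 0.6369, -0.16  ,  0.1   ]), array([ 0.5758, -0.1576,  0.1   ]), array([ 0.5758, -0.1431,  0.1   ])]
b [array([ 0.4674, -0.1316,  0.1   ]), array([ 0.4685, -0.1494,  0.1   ])]
c [array([ 0.63  , -0.2384,  0.1   ]), array([ 0.63  , -0.2537,  0.1   ]), array([ 0.5688, -0.2435,  0.1   ]), array([ 0.57  , -0.2272,  0.1   ])]
cabinet
[0.6644 0.5362 0.115 ]
[0.642  0.3068 0.115 ]
[0.3926 0.3315 0.115 ]
[0.4163 0.5615 0.115 ]
[np.float64(0.23048448744174754), np.float64(0.2505749234914611), np.float64(0.23117212707623638), np.float64(0.24935708453016603)] 84.42566106774039 84.12332088688568 -5.663560489523966 -5.821259167403169
handle z.09 [array([0.5534, 0.0913, 0.09  ]), array([0.4357, 0.1025, 0.09  ])]
front panel top .108 [array([0.6213, 0.1428, 0.108 ]), array([0.62  , 0.1299, 0.108 ]), array([0.3766, 0.1547, 0.108 ]), array([0.3779, 0.1666, 0.108 ])]
```

```bash
cat >> h.py <<'E'
from scipy.spatial.transform import Rotation as Rn
np.set_printoptions(precision=3,suppress=True)
def d2(a): a=np.radians(a); return np.array([np.cos(a),np.sin(a),0])
CY=-4.4; CO=np.array([0.536,-0.307,0])      # chest yaw deg, origin
KY=-5.75
def fr(yaw): x=d2(yaw); y=d2(yaw+90); return x,y
def plan(target=None,jaw=None,tz=None):
    """print turn (deg, tool axes) and shift (cm, tool axes) to reach; jaw=(world angle of tool x)."""
    s=ctrl.sense(); R=quat(s['ee_rot']); p=s['eef_pos']
    Rt=R
    if jaw is not None:
        x=d2(jaw)
        y=np.array([0,0,-1.]); Rt=np.c_[x,y,np.cross(x,y)]
        if (R[:,0]@x)<0: Rt=np.c_[-x,y,-np.cross(x,y)]
        print('turn deg',np.degrees(Rn.from_matrix(R.T@Rt).as_rotvec()).round(2))
    if target is not None:
        print('shift cm',(Rt.T@(np.array(target)-p)*100).round(2))
    print('t',round(s['clock'],2),'pos',p,'q',s['q'],'F',s['force'],'w',round(s['grip_width'],4))
    print('x',R[:,0],'z',R[:,2])
E
python3 - <<'E'
from h import *
plan([.549,-.1293,.23],CY+90)
print(onz('top',284,155,0),onz('top',288,128,.2), onz('top',350,132,.085), onz('top',224,152,.12))
# side view check of grip bar / handle
for n,P in dict(grip=[.549,-.1293,.147],handle=[.4945,.097,.085],c=[.5995,-.2408,.1],panel=[.4996,.1547,.108]).items(): print(n,proj('side',P))
E
```

```text
turn deg [ 0.   30.68 -0.06]
shift cm [-38.6    0.83  27.67]
t 0.15 pos [ 0.244 -0.493  0.238] q [-1.327  0.381  1.298 -0.     1.464 -0.215] F [-0.24  -0.069 -0.53 ] w 0.0881
x [ 0.443 -0.897 -0.001] z [0.897 0.443 0.   ]
[0.731 0.018 0.   ] [0.749 0.022 0.2  ] [ 0.77  -0.136  0.085] [0.713 0.164 0.12 ]
grip [268.026 112.745]
handle [309.027 189.488]
c [241.832 102.346]
panel [315.262 202.811]
```

Call:
apply_moves(
  rows=[
    [0,7.67,0,0,0,0,5],
    [0,7.67,0,0,0,0,5],
    [0,7.67,0,0,0,0,5],
    [0,7.67,0,0,0,0,5],
    [0,0,0,-3.8,0,2.8,5],
    [0,0,0,-3.8,0,2.8,5],
    [0,0,0,-3.8,0,2.8,5],
    [0,0,0,-3.8,0,2.8,5],
  ],
  squeeze=20,
)

```text
clock: 0.95
eef_pos: [0.3677, -0.3486, 0.2386]
ee_rot: [0.48, -0.48, 0.519, -0.519]
force: [0.9, -0.1, -0.2]
grip_width: 0.05
```

Call:
apply_moves(
  rows=[
    [0,0,0,-3.8,0,2.8,5],
    [0,0,0,-3.8,0,2.8,5],
    [0,0,0,-3.8,0,2.8,5],
    [0,0,0,-3.8,0,2.8,5],
    [0,0,0,-3.8,0,2.8,5],
    [0,0,0,-3.8,0,2.4,5],
    [0,0,0,0,0,0,5],
    [0,0,0,0,0,0,5],
  ],
)

```text
clock: 1.75
eef_pos: [0.5479, -0.1348, 0.2383]
ee_rot: [0.481, -0.481, 0.519, -0.518]
force: [-0.6, 0.1, 0.4]
grip_width: 0.0498
```

```bash
python3 - <<'E'
from h import *
plan([.549,-.1293,.18],CY+90)
shot('wrist','w1',None,1.5)
E
```

```text
turn deg [ 0.05  0.11 -0.  ]
shift cm [-0.55  5.83  0.07]
t 1.75 pos [ 0.548 -0.135  0.238] q [-0.451  0.406  1.257 -0.     1.479  1.195] F [-0.641  0.083  0.401] w 0.0498
x [-0.075 -0.997 -0.   ] z [ 0.997 -0.075 -0.001]
```

View pics/w1.png

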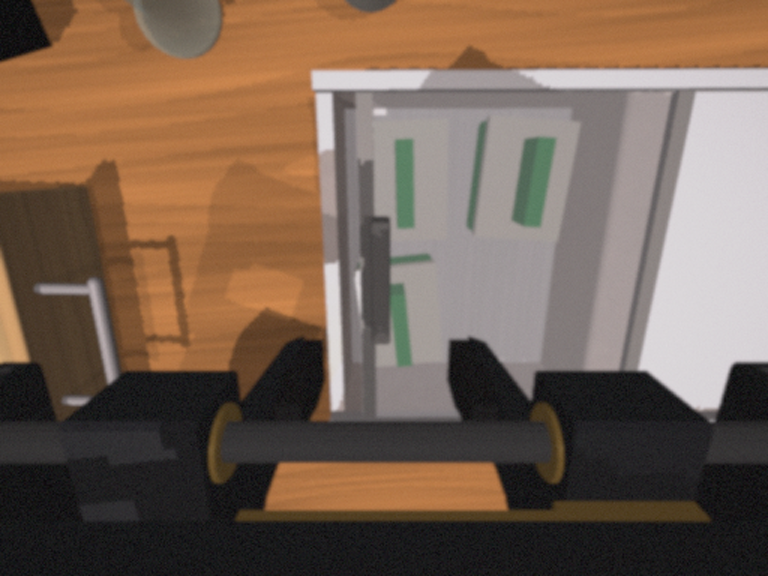

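```bash
python3 - <<'E'
from h import *
s=ctrl.sense();po=(s['eef_pos'],s['ee_rot'])
for p in [(373,217),(390,217),(373,343),(390,343)]: print(onz('wrist',p[0]/1.5,p[1]/1.5,.147,po))
print(proj('wrist',[.549,-.1293,.147],po)*1.5)
E
```

```text
[ 0.593 -0.132  0.147]
[ 0.592 -0.142  0.147]
[ 0.512 -0.125  0.147]
[ 0.511 -0.136  0.147]
[374.514 288.144]
```

Call:
apply_moves(
  rows=[
    [0,0,0,-0.4,4,0,5],
    [0,0,0,0,4,0,5],
    [0,0,0,0,3,0,5],
    [0,0,0,0,0,0,5],
    [0,0,0,0,0,0,1],
    [0,0,0,0,0,0,1],
    [0,0,0,0,0,0,1],
    [0,0,0,0,0,0,1],
  ],
)

```text
clock: 2.6
eef_pos: [0.5485, -0.1316, 0.1299]
ee_rot: [-0.481, 0.48, -0.518, 0.519]
force: [0.4, 0.6, 0.4]
grip_width: 0.0199
```

Call:
apply_moves(
  rows=[
    [0,0,0,0,0,0,0.8],
    [0,0,0,0,0,0,0.8],
    [0,0,0,0,0,0,0.8],
  ],
)

```text
clock: 2.9
eef_pos: [0.5483, -0.1314, 0.1293]
ee_rot: [-0.481, 0.48, -0.518, 0.519]
force: [-1.3, -1.0, 5.4]
grip_width: 0.0115
```

Call:
apply_moves(
  rows=[
    [0,0,0,1,0,0,0.8],
    [0,0,0,2.5,0,0,0.8],
    [0,0,0,2.5,0,0,0.8],
    [0,0,0,2.5,0,0,0.8],
    [0,0,0,2.5,0,0,0.8],
    [0,0,0,2.5,0,0,0.8],
    [0,0,0,2.5,0,0,0.8],
    [0,0,0,1,0,0,0.8],
  ],
)

```text
clock: 3.7
eef_pos: [0.5358, -0.3028, 0.1293]
ee_rot: [-0.481, 0.48, -0.518, 0.52]
force: [3.9, 1.9, 6.0]
grip_width: 0.012
```

Call:
apply_moves(
  rows=[
    [0,0,0,0.4,0,0,0.8],
    [0,0,0,0,0,0,0.8],
  ],
)

```text
clock: 3.9
eef_pos: [0.5356, -0.3056, 0.1294]
ee_rot: [-0.481, 0.48, -0.518, 0.52]
force: [4.5, -0.6, 4.5]
grip_width: 0.0122
```

```bash
python3 - <<'E'
from h import *
plan()
shot('top','t1',(300,150,512,310),3.7)
E
```

```text
t 3.9 pos [ 0.536 -0.306  0.129] q [-0.71   0.586  1.271  0.     1.281  0.938] F [ 4.549 -0.604  4.55 ] w 0.0122
x [-0.077 -0.997  0.002] z [ 0.997 -0.077  0.003]
```

View pics/t1.png

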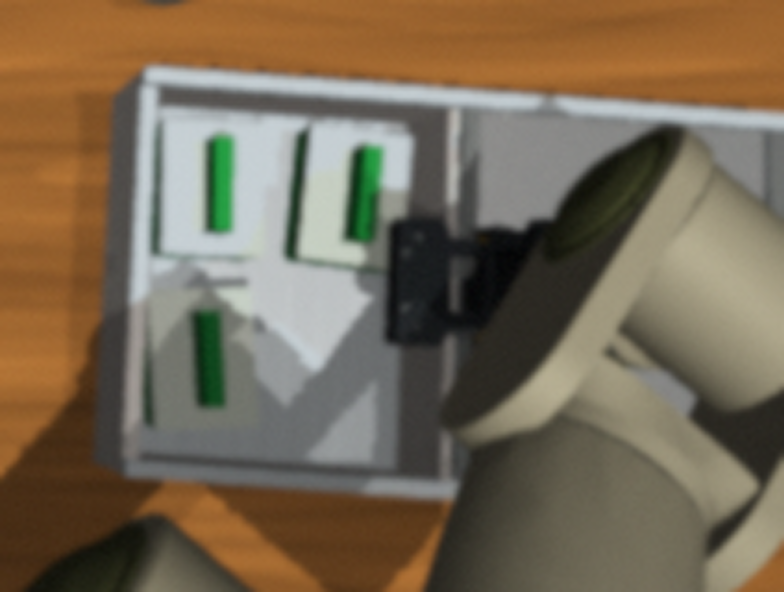

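Window slid open to past the well edge (pane edge no longer over the well); three boxes in view, ribs at (220,185), (208,358), (367,193) in the zoom. Push a bit further to the stop.

Call:
apply_moves(
  rows=[
    [0,0,0,0.5,0,0,0.8],
    [0,0,0,0.5,0,0,0.8],
    [0,0,0,0,0,0,0.8],
  ],
)

```text
clock: 4.25
eef_pos: [0.5352, -0.3109, 0.1293]
ee_rot: [0.483, -0.479, 0.52, -0.517]
force: [6.1, 15.6, 9.9]
grip_width: 0.0116
```

Call:
apply_moves(
  rows=[
    [0,0,0,-0.4,0,0,4],
    [0,0,0,0,0,0,4],
    [0,0,0,0,0,0,4],
    [0,0,0,0,-4,0,4],
    [0,0,0,0,-5,0,4],
    [0,0,0,3,-3,0,4],
    [0,0,0,5,0,0,4],
    [0,0,0,0,0,0,4],
  ],
)

```text
clock: 5.05
eef_pos: [0.5268, -0.3955, 0.2482]
ee_rot: [-0.479, 0.48, -0.52, 0.52]
force: [-0.6, 0.7, -1.0]
grip_width: 0.0402
```

```bash
python3 - <<'E'
from h import *
plan()
shot('top','t2',(320,155,512,305),4)
shot('wrist','w2',None,1.5)
shot('side','s2',(200,35,330,175),4)
E
```

```text
t 5.05 pos [ 0.527 -0.396  0.248] q [-0.823  0.575  0.939 -0.001  1.627  0.829] F [-0.566  0.711 -0.985] w 0.0402
x [-0.081 -0.997  0.002] z [ 0.997 -0.081 -0.   ]
```

View pics/t2.png

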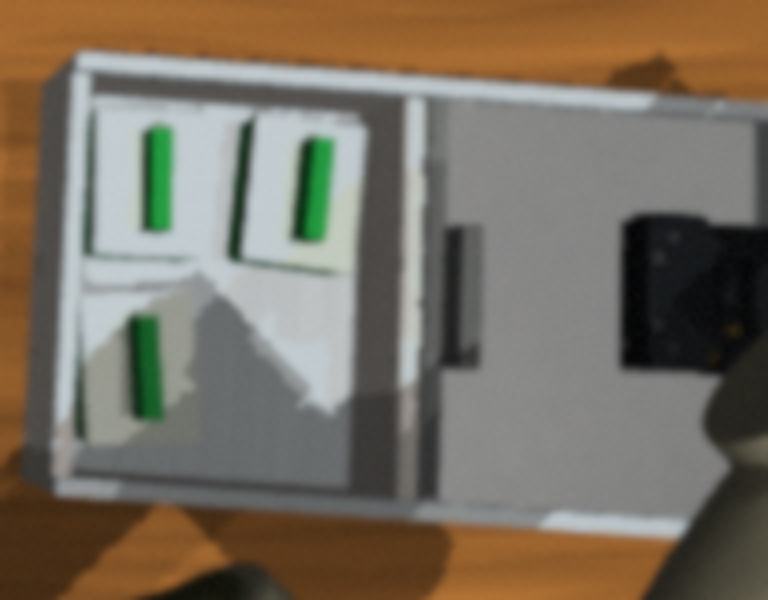

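View pics/w2.png

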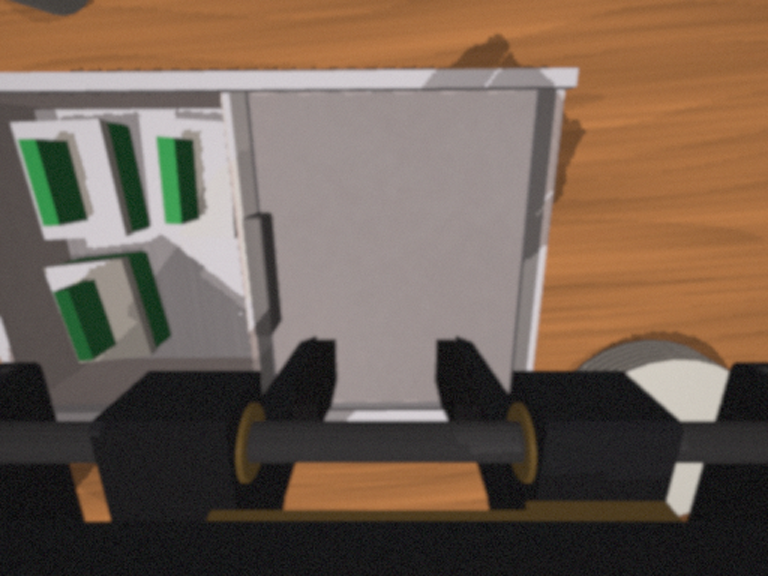

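View pics/s2.png

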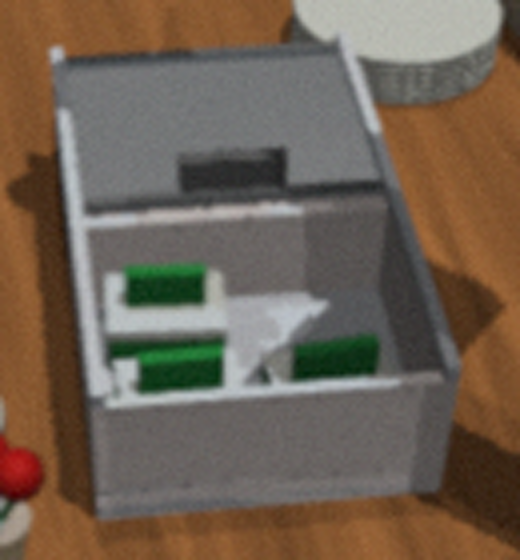

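```bash
cat >> h.py <<'E'
def ribs(raw,roi,z=.1):
    im=cv2.imread(raw) if isinstance(raw,str) else raw
    big=cv2.resize(im,None,fx=4,fy=4,interpolation=cv2.INTER_CUBIC)
    h=cv2.cvtColor(big,cv2.COLOR_BGR2HSV)
    m=cv2.inRange(h,(50,120,40),(75,255,255))
    M=np.zeros_like(m); x0,y0,x1,y1=[4*v for v in roi]; M[y0:y1,x0:x1]=m[y0:y1,x0:x1]
    cs,_=cv2.findContours(M,cv2.RETR_EXTERNAL,cv2.CHAIN_APPROX_NONE)
    return [(cv2.minAreaRect(c),cv2.boundingRect(c),cv2.contourArea(c)) for c in cs if cv2.contourArea(c)>500]
def chest(P): x,y=fr(CY); d=np.array([P[0],P[1],0])-CO; return np.array([d@x,d@y])
E
python3 - <<'E'
from h import *
for n,roi in [('t2',(320,155,430,305)),('s2',(200,35,330,135))]:
    v='top' if n[0]=='t' else 'side'
    print(n)
    for r,b,a in ribs(f'pics/{n}_raw.png',roi):
        c=np.array(r[0])/4-.375; P=onz(v,*c,.1 if v=='top' else .1)
        bx=np.array(cv2.boxPoints(r))/4-.375
        print(c,r[1],r[2],a,P,chest(P)); print('   ',[onz(v,*q,.1)[:2] for q in bx])
E
```

```text
t2
[356.09  246.698] (98.88336944580078, 24.18687629699707) 85.96228790283203 2126.0 [ 0.497 -0.139  0.1  ] [-0.051  0.164]
    [array([ 0.525, -0.131]), array([ 0.526, -0.145]), array([ 0.47 , -0.148]), array([ 0.469, -0.134])]
[398.089 201.859] (27.164512634277344, 99.20520782470703) 5.710593223571777 2419.0 [ 0.6  -0.24  0.1 ] [0.059 0.071]
    [array([ 0.573, -0.228]), array([ 0.63 , -0.236]), array([ 0.629, -0.252]), array([ 0.571, -0.244])]
[359.125 199.25 ] (99.0, 22.0) 90.0 2060.0 [ 0.607 -0.149  0.1  ] [0.058 0.162]
    [array([ 0.635, -0.144]), array([ 0.635, -0.157]), array([ 0.578, -0.155]), array([ 0.578, -0.142])]
s2
[241.389 126.025] (46.08229446411133, 109.324462890625) 88.19125366210938 3662.5 [ 0.619 -0.141  0.1  ] [0.07  0.171]
    [array([ 0.653, -0.17 ]), array([ 0.578, -0.159]), array([ 0.586, -0.114]), array([ 0.66 , -0.124])]
[283.698 123.821] (35.66387176513672, 83.29239654541016) 85.60128784179688 2536.0 [ 0.502 -0.129  0.1  ] [-0.047  0.175]
    [array([ 0.528, -0.149]), array([ 0.469, -0.145]), array([ 0.477, -0.109]), array([ 0.535, -0.113])]
[240.862 105.659] (36.41023254394531, 77.02469635009766) 88.18170166015625 2481.0 [ 0.605 -0.227  0.1  ] [0.063 0.085]
    [array([ 0.63 , -0.251]), array([ 0.574, -0.243]), array([ 0.581, -0.203]), array([ 0.636, -0.211])]
```

```bash
python3 - <<'E'
from h import *
plan([.4975,-.1405,.248],93)
E
```

```text
turn deg [ 0.07 -7.42 -0.08]
shift cm [-25.11  -0.01  -1.73]
t 5.2 pos [ 0.528 -0.39   0.248] q [-0.817  0.572  0.945  0.     1.627  0.831] F [-0.812 -0.055  0.598] w 0.0401
x [-0.077 -0.997 -0.001] z [ 0.997 -0.077 -0.001]
```

Call:
apply_moves(
  rows=[
    [0,-7.4,0,0,0,0,3.2],
    [0,0,0,-4.2,0,-0.3,3.2],
    [0,0,0,-4.2,0,-0.3,3.2],
    [0,0,0,-4.2,0,-0.3,3.2],
    [0,0,0,-4.2,0,-0.3,3.2],
    [0,0,0,-4.2,0,-0.3,3.2],
    [0,0,0,-4.1,0,-0.3,3.2],
    [0,0,0,0,0,0,3.2],
  ],
)

```text
clock: 6.0
eef_pos: [0.496, -0.1357, 0.2493]
ee_rot: [0.514, -0.514, 0.486, -0.485]
force: [-0.2, -0.5, -0.5]
grip_width: 0.0322
```

Call:
apply_moves(
  rows=[
    [0,0,0,0,0,0,3.2],
    [0,0,0,0,0,0,3.2],
  ],
)

```text
clock: 6.2
eef_pos: [0.4972, -0.1412, 0.2487]
ee_rot: [-0.513, 0.513, -0.487, 0.487]
force: [0.3, -0.1, -0.2]
grip_width: 0.0319
```

```bash
python3 - <<'E'
from h import *
plan([.4975,-.1405,.12],93)
s=shot('wrist','w3',None,1.5)
po=(s['eef_pos'],s['ee_rot'])
for r,b,a in ribs('pics/w3_raw.png',(0,0,512,250)):
    bx=np.array(cv2.boxPoints(r))/4-.375
    print(a,np.array(r[0])/4*1.5,[onz('wrist',*q,.1,po)[:2] for q in bx])
E
```

```text
turn deg [0.   0.01 0.01]
shift cm [-0.06 12.87  0.03]
t 6.2 pos [ 0.497 -0.141  0.249] q [-0.506  0.315  1.369 -0.     1.457  1.012] F [ 0.293 -0.146 -0.154] w 0.0319
x [ 0.053 -0.999  0.   ] z [ 0.999  0.053 -0.   ]
5880.0 [388.406 261.572] [array([ 0.47, -0.14]), array([ 0.531, -0.138]), array([ 0.531, -0.147]), array([ 0.471, -0.149])]
15231.5 [539.565 124.429] [array([ 0.575, -0.228]), array([ 0.633, -0.237]), array([ 0.63 , -0.254]), array([ 0.571, -0.246])]
9382.5 [410.954 108.787] [array([ 0.579, -0.146]), array([ 0.637, -0.149]), array([ 0.636, -0.159]), array([ 0.578, -0.157])]
```

View pics/w3.png

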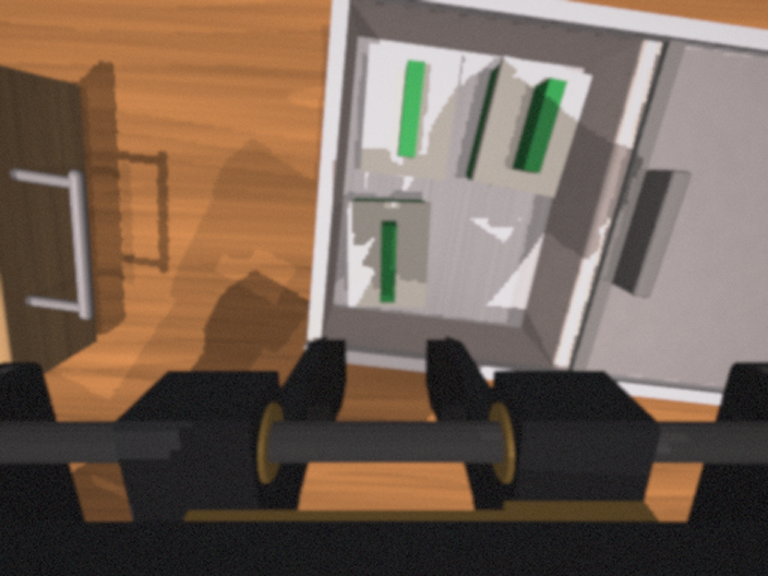

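Call:
apply_moves(
  rows=[
    [0,0,0,0.1,4,0.2,3.2],
    [0,0,0,0,4,0,3.2],
    [0,0,0,0,4,0,3.2],
    [0,0,0,0,3,0,3.2],
    [0,0,0,0,1.5,0,3.2],
    [0,0,0,0,1,0,3.2],
    [0,0,0,0,0,0,3.2],
    [0,0,0,0,0,0,3.2],
  ],
)

```text
clock: 7.05
eef_pos: [0.4995, -0.1423, 0.0743]
ee_rot: [0.513, -0.513, 0.486, -0.487]
force: [-0.0, 0.1, 0.1]
grip_width: 0.0318
```

Call:
apply_moves(
  rows=[
    [0,0,0,0,0,0,0.5],
    [0,0,0,0,0,0,0.5],
    [0,0,0,0,0,0,0.5],
    [0,0,0,0,0,0,0.5],
    [0,0,0,0,0,0,0.5],
  ],
  squeeze=30,
)

```text
clock: 7.55
eef_pos: [0.4994, -0.142, 0.0741]
ee_rot: [0.513, -0.513, 0.486, -0.487]
force: [-0.6, -0.6, 4.3]
grip_width: 0.0115
```

Call:
apply_moves(
  rows=[
    [0,0,0,0,-1,0,0.5],
    [0,0,0,0,-2,0,0.5],
    [0,0,0,0,-3,0,0.5],
    [0,0,0,0,-3,0,0.5],
    [0,0,0,0,-3,0,0.5],
    [0,0,0,0,-3,0,0.5],
    [0,0,0,0,-2,0,0.5],
    [0,0,0,0,0,0,0.5],
  ],
)

```text
clock: 8.35
eef_pos: [0.4997, -0.1419, 0.2465]
ee_rot: [0.514, -0.513, 0.485, -0.488]
force: [-0.6, 0.3, -2.1]
grip_width: 0.0115
```

```bash
cat >> h.py <<'E'
DF=np.array([0.5098,0.2562,0])  # drawer floor centre
def dr(x,y,z): a,b=fr(KY); return DF+a*x+b*y+np.array([0,0,z])
E
python3 - <<'E'
from h import *
plan(dr(-.05,.012,.24),KY+90)
shot('wrist','w4',None,1.5)
shot('top','t4',(40,160,270,310),3.4)
E
```

```text
turn deg [-0.26  8.77  0.13]
shift cm [-40.91   0.65  -7.99]
t 8.35 pos [ 0.5   -0.142  0.246] q [-0.505  0.319  1.37   0.     1.448  1.013] F [-0.588  0.257 -2.076] w 0.0115
x [ 0.053 -0.999  0.003] z [0.999 0.053 0.004]
```

View pics/w4.png

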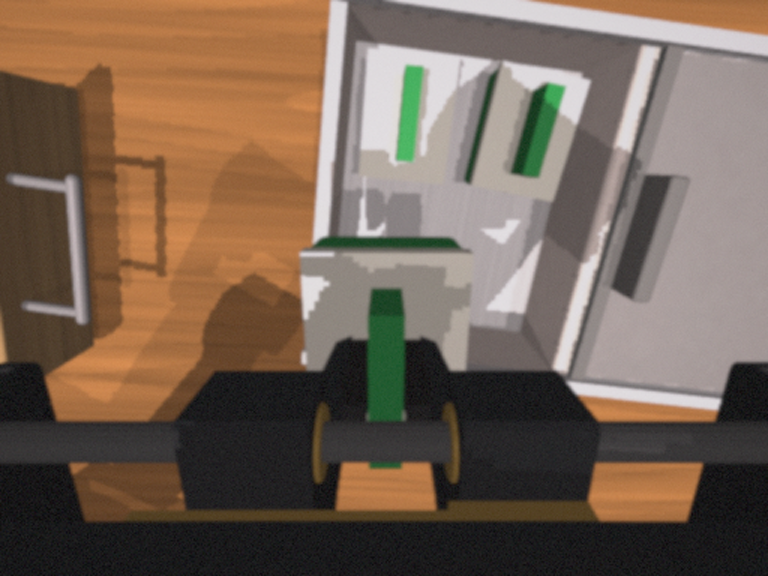

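View pics/t4.png

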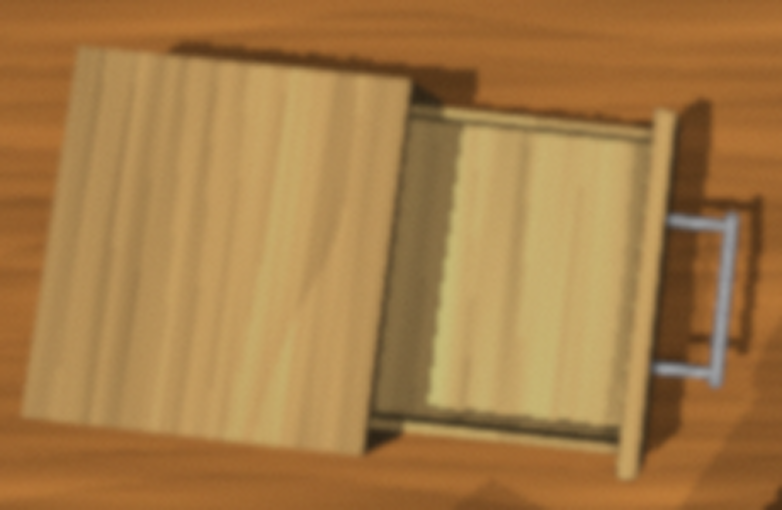

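Call:
apply_moves(
  rows=[
    [0,4.4,0,0,0,0,0.5],
    [0,4.4,0,0,0,0,0.5],
    [0,0,0,-2,0,-0.4,0.5],
    [0,0,0,-4.1,0,-0.8,0.5],
    [0,0,0,-4.1,0,-0.8,0.5],
    [0,0,0,-4.1,0,-0.8,0.5],
    [0,0,0,-4.1,0,-0.8,0.5],
    [0,0,0,-4.1,0,-0.8,0.5],
  ],
)

```text
clock: 9.25
eef_pos: [0.477, 0.0882, 0.2421]
ee_rot: [0.473, -0.475, 0.526, -0.524]
force: [0.8, 0.0, -2.7]
grip_width: 0.0115
```

Call:
apply_moves(
  rows=[
    [0,0,0,-4.1,0,-0.8,0.5],
    [0,0,0,-4.1,0,-0.8,0.5],
    [0,0,0,-4.1,0,-0.8,0.5],
    [0,0,0,-4.1,0,-0.8,0.5],
    [0,0,0,-2,0,-0.4,0.5],
    [0,0,0,0,0,0,0.5],
    [0,0,0,0,0,0,0.5],
  ],
)

```text
clock: 9.95
eef_pos: [0.4604, 0.2729, 0.2424]
ee_rot: [0.473, -0.475, 0.525, -0.524]
force: [0.4, -0.3, -2.0]
grip_width: 0.0122
```

```bash
python3 - <<'E'
from h import *
plan(dr(-.05,.012,.0645),KY+90)
for P in [(-.107,-.102),(.107,-.102),(.107,.06),(-.107,.06)]:
    q=proj('top',dr(*P,.058)); print((q-[40,160])*3.4)
shot('top','t5',(40,160,270,310),3.4)
shot('wrist','w5',None,1.5)
E
```

```text
turn deg [ 0.14 -0.    0.08]
shift cm [-0.03 17.79  0.09]
t 9.95 pos [0.46  0.273 0.242] q [ 0.314  0.353  1.33  -0.     1.462  1.985] F [ 0.4   -0.275 -2.045] w 0.0122
x [-0.1   -0.995  0.001] z [ 0.995 -0.1   -0.002]
[624.449 445.843]
[657.751 139.348]
[431.57  116.173]
[392.883 420.837]
```

View pics/t5.png

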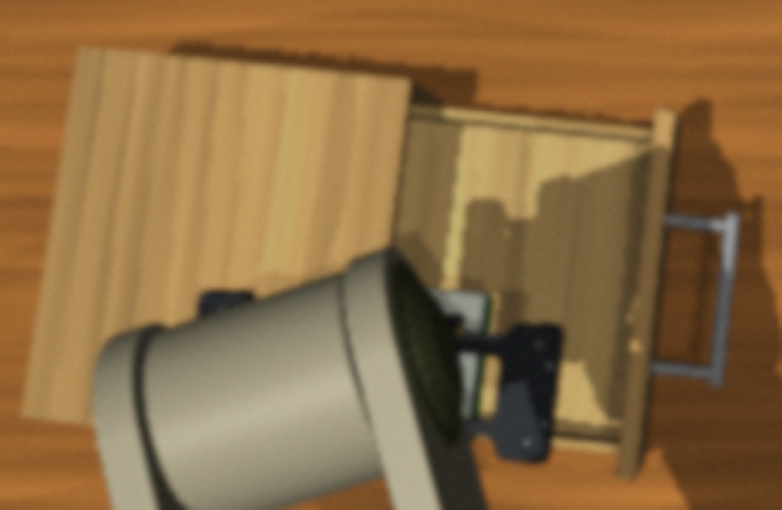

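View pics/w5.png

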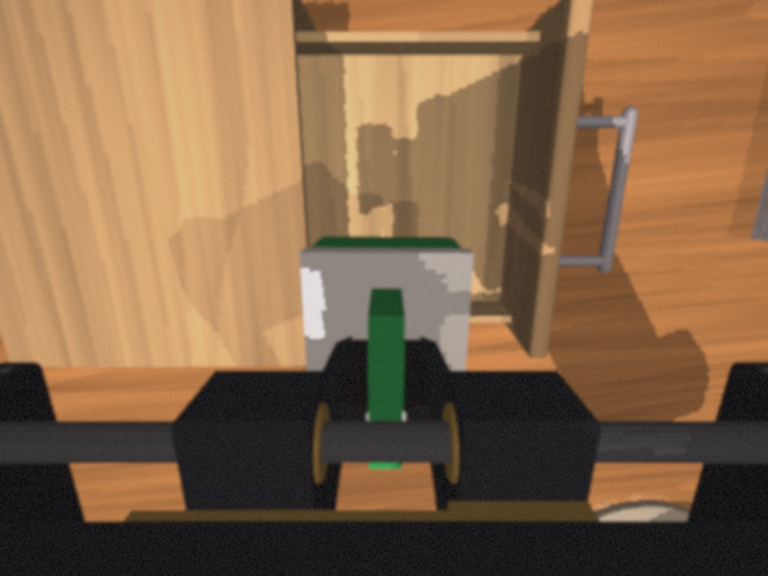

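Call:
apply_moves(
  rows=[
    [0,0,0,0.1,3,0,0.5],
    [0,0,0,0.1,4,0,0.5],
    [0,0,0,0,4,0,0.5],
    [0,0,0,0,3,0,0.5],
    [0,0,0,0,2,0,0.5],
    [0,0,0,0,1,0,0.5],
    [0,0,0,0,0.5,0,0.5],
    [0,0,0,0,0,0,0.5],
  ],
)

```text
clock: 10.85
eef_pos: [0.461, 0.2708, 0.069]
ee_rot: [-0.474, 0.474, -0.525, 0.525]
force: [0.0, -0.0, -1.6]
grip_width: 0.0115
```

Call:
apply_moves(
  rows=[
    [0,0,0,0,0.3,0,0.5],
    [0,0,0,0,0,0,0.5],
    [0,0,0,0,0,0,0.5],
  ],
)

```text
clock: 11.15
eef_pos: [0.4608, 0.2713, 0.0662]
ee_rot: [-0.474, 0.474, -0.524, 0.525]
force: [0.0, -1.6, -2.1]
grip_width: 0.0115
```

Call:
apply_moves(
  rows=[
    [0,0,0,0,0.2,0,0.5],
    [0,0,0,0,0.1,0,0.5],
    [0,0,0,0,0,0,0.5],
    [0,0,0,0,0,0,0.5],
  ],
)

```text
clock: 11.55
eef_pos: [0.4607, 0.2712, 0.0627]
ee_rot: [0.474, -0.474, 0.525, -0.525]
force: [-0.0, 0.4, -1.9]
grip_width: 0.0116
```

Call:
apply_moves(
  rows=[
    [0,0,0,0,0.1,0,0.5],
    [0,0,0,0,0,0,0.5],
  ],
)

```text
clock: 11.75
eef_pos: [0.4607, 0.2712, 0.0621]
ee_rot: [-0.474, 0.474, -0.525, 0.525]
force: [-1.5, -0.8, 3.1]
grip_width: 0.0119
```

Contact (force reversed). Release to 3 cm, lift, go on to box a.

Call:
apply_moves(
  rows=[
    [0,0,0,0,0,0,3.2],
    [0,0,0,0,0,0,3.2],
    [0,0,0,0,0,0,3.2],
    [0,0,0,0,-2,0,3.2],
    [0,0,0,0,-4,0,3.2],
    [0,0,0,0,-4,0,3.2],
    [0,0,0,0,-4,0,3.2],
    [0,0,0,0,-4,0,3.2],
  ],
)

```text
clock: 12.55
eef_pos: [0.4603, 0.2711, 0.2435]
ee_rot: [0.474, -0.474, 0.525, -0.525]
force: [-0.0, -0.3, 0.5]
grip_width: 0.0321
```

```bash
python3 - <<'E'
from h import *
plan([.607,-.151,.246],88)
shot('wrist','w6',None,1.5)
shot('top','t6')
E
```

```text
turn deg [-0.   -3.79 -0.  ]
shift cm [41.67 -0.25 16.13]
t 12.55 pos [0.46  0.271 0.243] q [0.31  0.349 1.332 0.    1.46  1.982] F [-0.001 -0.29   0.475] w 0.0321
x [-0.101 -0.995 -0.   ] z [ 0.995 -0.101  0.   ]
```

View pics/w6.png

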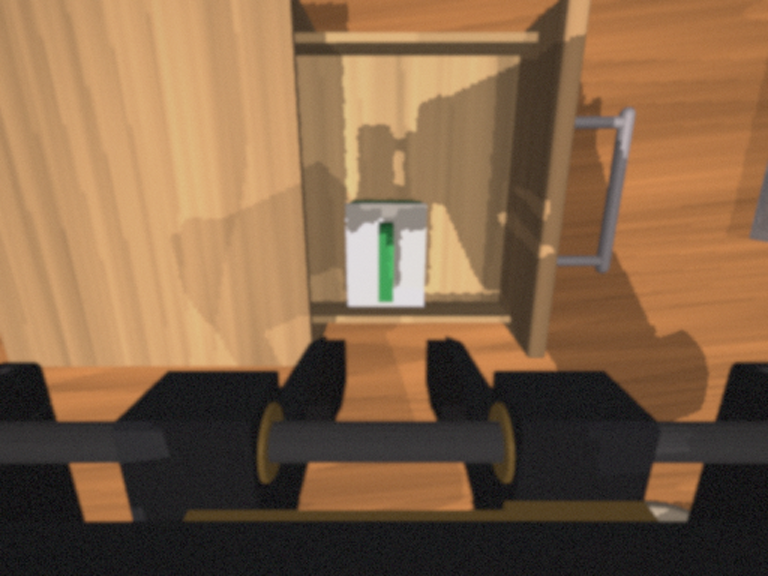

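View pics/t6.png

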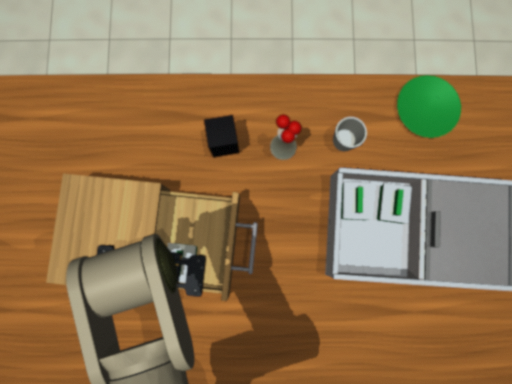

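Call:
apply_moves(
  rows=[
    [0,-3.8,0,0,0,0,3.2],
    [0,0,0,4.2,0,0.6,3.2],
    [0,0,0,4.2,0,0.6,3.2],
    [0,0,0,4.2,0,0.6,3.2],
    [0,0,0,4.2,0,0.6,3.2],
    [0,0,0,4.2,0,0.6,3.2],
    [0,0,0,4.2,0,1.7,3.2],
    [0,0,0,4.2,0,2.3,3.2],
  ],
)

```text
clock: 13.45
eef_pos: [0.52, -0.0267, 0.2413]
ee_rot: [0.491, -0.491, 0.509, -0.508]
force: [0.7, 0.9, -0.5]
grip_width: 0.0315
```

Call:
apply_moves(
  rows=[
    [0,0,0,4.2,0,2.3,3.2],
    [0,0,0,4.2,0,2.3,3.2],
    [0,0,0,3.9,0,2.3,3.2],
    [0,0,0,0,0,2.2,3.2],
    [0,0,0,0,0,0,3.2],
    [0,0,0,0,0,0,3.2],
    [0,0,0,0,0,0,3.2],
  ],
)

```text
clock: 14.15
eef_pos: [0.6063, -0.1503, 0.2417]
ee_rot: [0.491, -0.492, 0.509, -0.508]
force: [-0.4, -0.0, 0.8]
grip_width: 0.0319
```

```bash
python3 - <<'E'
from h import *
plan([.607,-.151,.0745],88)
s=shot('wrist','w7',None,1.5)
po=(s['eef_pos'],s['ee_rot'])
for r,b,a in ribs('pics/w7_raw.png',(0,0,512,250)):
    bx=np.array(cv2.boxPoints(r))/4-.375
    print(a,np.array(r[0])/4*1.5,[onz('wrist',*q,.1,po)[:2] for q in bx])
E
```

```text
turn deg [ 0.03  0.06 -0.01]
shift cm [ 0.07 16.72  0.07]
t 14.15 pos [ 0.606 -0.15   0.242] q [-0.432  0.513  1.066 -0.     1.562  1.172] F [-0.356 -0.011  0.847] w 0.0319
x [-0.034 -0.999 -0.   ] z [ 0.999 -0.034 -0.001]
11673.5 [508.558 267.194] [array([ 0.577, -0.228]), array([ 0.635, -0.237]), array([ 0.631, -0.254]), array([ 0.572, -0.246])]
6083.0 [389.172 263.446] [array([ 0.58 , -0.147]), array([ 0.64, -0.15]), array([ 0.64 , -0.159]), array([ 0.58 , -0.156])]
565.5 [43.132 42.507] [array([0.762, 0.065]), array([0.765, 0.056]), array([0.761, 0.055]), array([0.759, 0.065])]
21422.5 [640.688  15.938] [array([ 0.774, -0.27 ]), array([ 0.77 , -0.356]), array([ 0.753, -0.36 ]), array([ 0.756, -0.272])]
```

View pics/w7.png

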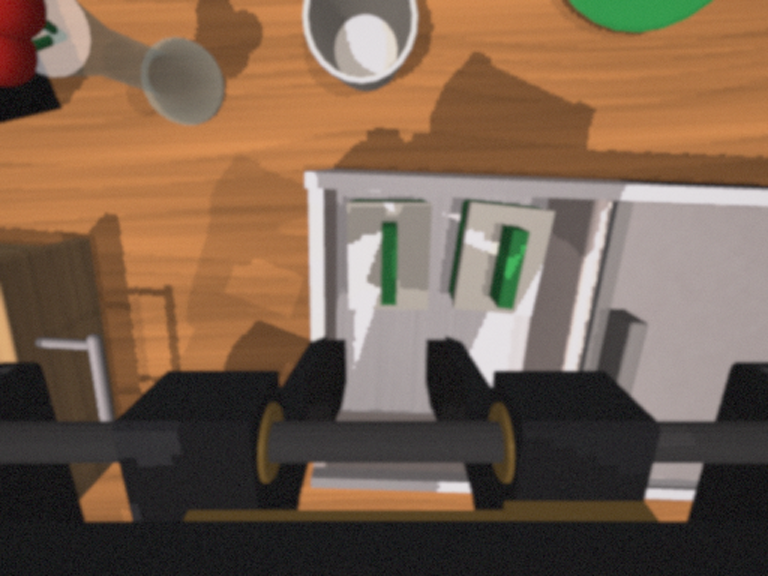

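Call:
apply_moves(
  rows=[
    [0,0,0,0.1,4,0.2,3.2],
    [0,0,0,0,4,0,3.2],
    [0,0,0,0,4,0,3.2],
    [0,0,0,0,3,0,3.2],
    [0,0,0,0,1.4,0,3.2],
    [0,0,0,0,0.4,0,3.2],
    [0,0,0,0,0,0,3.2],
    [0,0,0,0,0,0,3.2],
  ],
)

```text
clock: 15.0
eef_pos: [0.6094, -0.1522, 0.0752]
ee_rot: [-0.492, 0.491, -0.508, 0.509]
force: [0.5, -0.8, -0.4]
grip_width: 0.0322
```

Call:
apply_moves(
  rows=[
    [0,0,0,0,0,0,0.5],
    [0,0,0,0,0,0,0.5],
    [0,0,0,0,0,0,0.5],
    [0,0,0,0,0,0,0.5],
    [0,0,0,0,0,0,0.5],
  ],
)

```text
clock: 15.5
eef_pos: [0.6092, -0.1524, 0.0742]
ee_rot: [-0.491, 0.491, -0.508, 0.509]
force: [-0.3, -0.0, 3.8]
grip_width: 0.0116
```

Call:
apply_moves(
  rows=[
    [0,0,0,0,-1,0,0.5],
    [0,0,0,0,-2,0,0.5],
    [0,0,0,0,-3,0,0.5],
    [0,0,0,0,-3,0,0.5],
    [0,0,0,0,-3,0,0.5],
    [0,0,0,0,-3,0,0.5],
    [0,0,0,0,-2,0,0.5],
    [0,0,0,0,0,0,0.5],
  ],
)

```text
clock: 16.3
eef_pos: [0.6096, -0.1523, 0.2468]
ee_rot: [-0.492, 0.491, -0.507, 0.51]
force: [-0.8, -0.4, -2.2]
grip_width: 0.0118
```

```bash
python3 - <<'E'
from h import *
plan(dr(.05,.010,.242),KY+90)
E
```

```text
turn deg [-0.28  3.77  0.1 ]
shift cm [-40.65   0.48  -9.02]
t 16.3 pos [ 0.61  -0.152  0.247] q [-0.433  0.515  1.049  0.     1.572  1.172] F [-0.775 -0.446 -2.2  ] w 0.0118
x [-0.035 -0.999  0.002] z [ 0.999 -0.035  0.005]
```

Call:
apply_moves(
  rows=[
    [0,3.8,0,0,0,0,0.5],
    [0,0,0,-2,0,-2,0.5],
    [0,0,0,-4,0,-2,0.5],
    [0,0,0,-4,0,-2,0.5],
    [0,0,0,-4,0,-2,0.5],
    [0,0,0,-4,0,-1,0.5],
    [0,0,0,-4,0,0,0.5],
    [0,0,0,-4,0,0,0.5],
  ],
)

```text
clock: 17.1
eef_pos: [0.5448, 0.1172, 0.2426]
ee_rot: [0.474, -0.475, 0.525, -0.524]
force: [1.1, -0.6, -3.0]
grip_width: 0.012
```

Call:
apply_moves(
  rows=[
    [0,0,0,-4,0,0,0.5],
    [0,0,0,-4,0,0,0.5],
    [0,0,0,-4,0,0,0.5],
    [0,0,0,-2.6,0,0,0.5],
    [0,0,0,0,0,0,0.5],
    [0,0,0,0,0,0,0.5],
  ],
)

```text
clock: 17.7
eef_pos: [0.5599, 0.2608, 0.2423]
ee_rot: [0.473, -0.475, 0.525, -0.524]
force: [0.7, -0.3, -2.7]
grip_width: 0.0119
```

```bash
python3 - <<'E'
from h import *
plan(dr(.05,.010,.0625),KY+90)
shot('wrist','w8',None,1.5)
E
```

```text
turn deg [0.14 0.01 0.07]
shift cm [-0.04 17.98  0.06]
t 17.7 pos [0.56  0.261 0.242] q [ 0.245  0.501  1.086 -0.     1.557  1.916] F [ 0.674 -0.346 -2.726] w 0.0119
x [-0.1   -0.995  0.001] z [ 0.995 -0.1   -0.002]
```

View pics/w8.png

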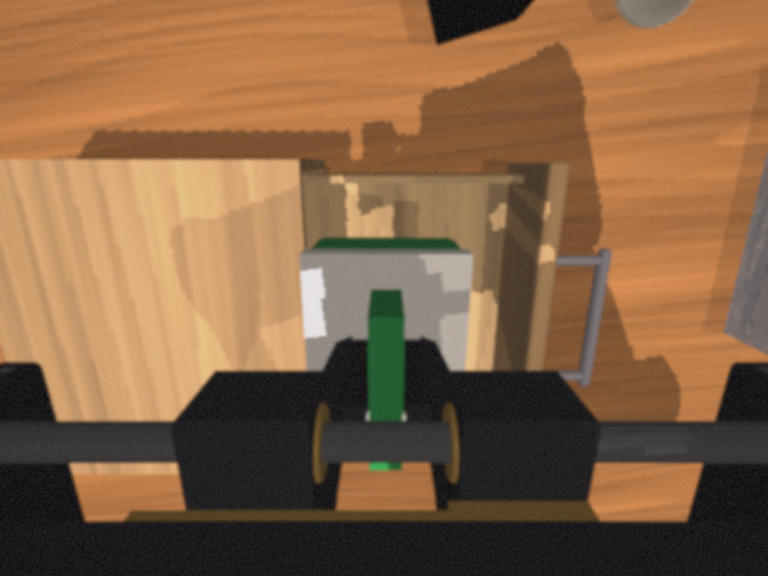

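Call:
apply_moves(
  rows=[
    [0,0,0,0,3,0,0.5],
    [0,0,0,0,4,0,0.5],
    [0,0,0,0,4,0,0.5],
    [0,0,0,0,3,0,0.5],
    [0,0,0,0,2,0,0.5],
    [0,0,0,0,1.2,0,0.5],
    [0,0,0,0,0.4,0,0.5],
    [0,0,0,0,0,0,0.5],
  ],
)

```text
clock: 18.55
eef_pos: [0.5607, 0.2604, 0.0681]
ee_rot: [-0.474, 0.474, -0.525, 0.525]
force: [0.0, 0.5, -2.3]
grip_width: 0.0121
```

Call:
apply_moves(
  rows=[
    [0,0,0,0,0.2,0,0.5],
    [0,0,0,0,0,0,0.5],
    [0,0,0,0,0,0,0.5],
  ],
)

```text
clock: 18.85
eef_pos: [0.5607, 0.2609, 0.0664]
ee_rot: [-0.474, 0.474, -0.524, 0.525]
force: [-0.4, 0.5, -2.0]
grip_width: 0.0117
```

Call:
apply_moves(
  rows=[
    [0,0,0,0,0.2,0,0.5],
    [0,0,0,0,0.1,0,0.5],
    [0,0,0,0,0.1,0,0.5],
    [0,0,0,0,0,0,0.5],
    [0,0,0,0,0,0,0.5],
  ],
)

```text
clock: 19.35
eef_pos: [0.5604, 0.2608, 0.0622]
ee_rot: [-0.474, 0.474, -0.525, 0.525]
force: [-3.6, -0.7, 4.0]
grip_width: 0.0119
```

Call:
apply_moves(
  rows=[
    [0,0,0,0,0,0,3.2],
    [0,0,0,0,0,0,3.2],
    [0,0,0,0,0,0,3.2],
    [0,0,0,0,-2,0,3.2],
    [0,0,0,0,-4,0,3.2],
    [0,0,0,0,-4,0,3.2],
    [0,0,0,0,-4,0,3.2],
    [0,0,0,0,-4,0,3.2],
  ],
)

```text
clock: 20.15
eef_pos: [0.5603, 0.2608, 0.2434]
ee_rot: [-0.474, 0.474, -0.525, 0.525]
force: [0.3, -0.1, 0.3]
grip_width: 0.0319
```

```bash
python3 - <<'E'
from h import *
plan([.54,-.2,.246],-8)
shot('wrist','w9',None,1.5)
shot('top','t9')
for r,b,a in ribs('pics/t9_raw.png',(320,155,430,305)):
    bx=np.array(cv2.boxPoints(r))/4-.375
    print(a,[onz('top',*q,.1)[:2] for q in bx])
E
```

```text
turn deg [ -0.01 -87.79   0.  ]
shift cm [  4.4   -0.26 -45.91]
t 20.15 pos [0.56  0.261 0.243] q [0.244 0.5   1.085 0.    1.556 1.916] F [ 0.338 -0.091  0.298] w 0.0319
x [-0.101 -0.995 -0.   ] z [ 0.995 -0.101  0.   ]
2410.5 [array([ 0.573, -0.228]), array([ 0.63 , -0.236]), array([ 0.629, -0.252]), array([ 0.571, -0.244])]
```

View pics/w9.png

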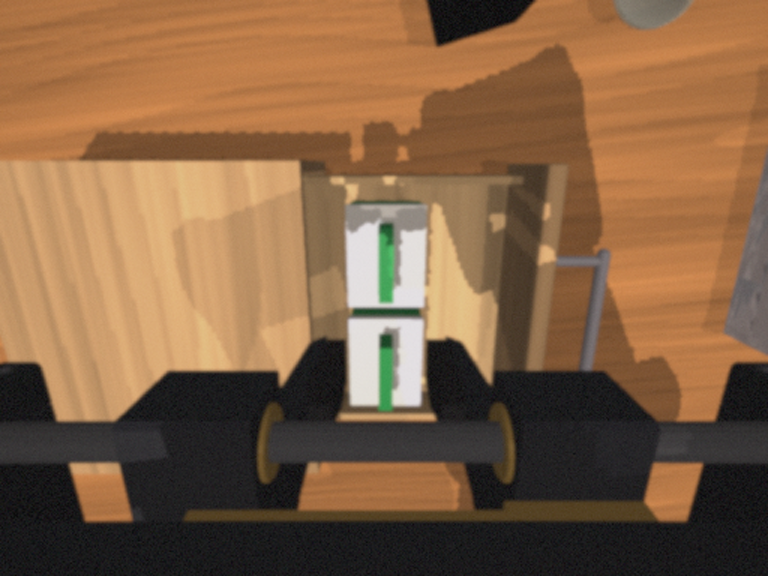

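View pics/t9.png

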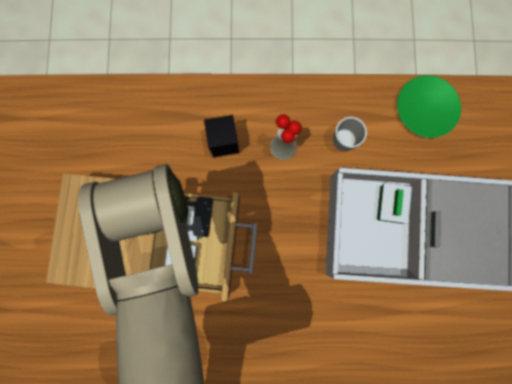

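Call:
apply_moves(
  rows=[
    [0,-8,0,0,0,0,3.2],
    [0,-8,0,0,0,0,3.2],
    [0,-8,0,0,0,0,3.2],
    [0,-8,0,0,0,0,3.2],
    [0,-8,0,0,0,0,3.2],
    [0,-8,0,0,0,0,3.2],
    [0,-8,0,0,0,0,3.2],
    [0,-8,0,0,0,0,3.2],
  ],
)

```text
clock: 21.05
eef_pos: [0.5603, 0.2608, 0.2407]
ee_rot: [-0.68, 0.681, -0.192, 0.191]
force: [0.4, -0.4, -0.4]
grip_width: 0.0319
```

Call:
apply_moves(
  rows=[
    [0,-8,0,0,0,0,7],
    [0,-8,0,0,0,0,7],
    [0,-7.8,0,0,0,0,7],
    [0,0,0,0,0,-4.5,7],
    [0,0,0,0,0,-4.5,7],
    [0,0,0,0,0,-4.5,7],
    [0,0,0,0,0,-4.5,7],
    [0,0,0,0,0,-4.5,7],
  ],
)

```text
clock: 21.85
eef_pos: [0.5285, 0.0364, 0.241]
ee_rot: [0.705, -0.705, 0.05, -0.049]
force: [0.9, -0.7, 0.4]
grip_width: 0.0702
```

Call:
apply_moves(
  rows=[
    [0,0,0,0,0,-4.5,7],
    [0,0,0,0,0,-4.5,7],
    [0,0,0,0,0,-4.5,7],
    [0,0,0,0,0,-4.5,7],
    [0,0,0,0,0,0,7],
    [0,0,0,0,0,0,7],
  ],
)

```text
clock: 22.45
eef_pos: [0.5038, -0.1407, 0.241]
ee_rot: [0.706, -0.705, 0.05, -0.05]
force: [-0.1, -0.8, 0.6]
grip_width: 0.0699
```

```bash
python3 - <<'E'
from h import *
plan([.600,-.2415,.2],-8.2)
s=shot('wrist','w10',None,1.5)
po=(s['eef_pos'],s['ee_rot'])
for r,b,a in ribs('pics/w10_raw.png',(0,0,512,250)):
    bx=np.array(cv2.boxPoints(r))/4-.375
    print(a,np.array(r[0])/4*1.5,[onz('wrist',*q,.1,po)[:2] for q in bx])
E
```

```text
turn deg [-0.04  0.1  -0.07]
shift cm [10.96  4.1  -8.6 ]
t 22.45 pos [ 0.504 -0.141  0.241] q [-0.499  0.332  1.366  0.     1.445 -0.358] F [-0.075 -0.777  0.563] w 0.0699
x [ 0.99  -0.141 -0.001] z [0.141 0.99  0.001]
2780.5 [544.292 366.18 ] [array([ 0.603, -0.229]), array([ 0.613, -0.22 ]), array([ 0.632, -0.246]), array([ 0.622, -0.256])]
14828.0 [729.741 355.827] [array([ 0.726, -0.24 ]), array([ 0.788, -0.227]), array([ 0.8  , -0.258]), array([ 0.736, -0.272])]
3480.5 [506.788 315.489] [array([ 0.556, -0.183]), array([ 0.625, -0.192]), array([ 0.625, -0.197]), array([ 0.555, -0.188])]
```

View pics/w10.png

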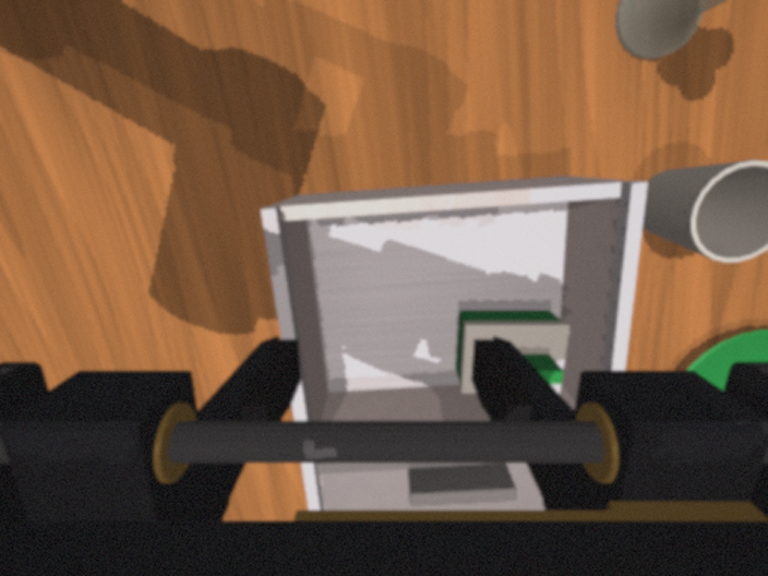

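Call:
apply_moves(
  rows=[
    [0,0,0,3.7,0,-2.9,7],
    [0,0,0,3.7,0,-2.9,7],
    [0,0,0,3.6,0,-2.8,7],
    [0,0,0,0,4,0,7],
    [0,0,0,0,4,0,7],
    [0,0,0,0,1,0,7],
    [0,0,0,0,0,0,7],
    [0,0,0,0,0,0,7],
  ],
)

```text
clock: 23.3
eef_pos: [0.602, -0.2403, 0.1539]
ee_rot: [-0.705, 0.706, -0.048, 0.05]
force: [-0.5, 0.0, 0.4]
grip_width: 0.0698
```

```bash
python3 - <<'E'
from h import *
plan([.600,-.2415,.0745],-8.2)
s=shot('wrist','w11',None,1.5)
shot('side','s11',(200,35,330,175),4)
shot('top','t11',(320,155,512,305),4)
E
```

```text
turn deg [0.07 0.27 0.16]
shift cm [-0.18  7.94 -0.15]
t 23.3 pos [ 0.602 -0.24   0.154] q [-0.562  0.616  1.136  0.     1.386 -0.424] F [-0.528  0.045  0.427] w 0.0698
x [ 0.99  -0.138  0.003] z [ 0.138  0.99  -0.001]
```

View pics/w11.png

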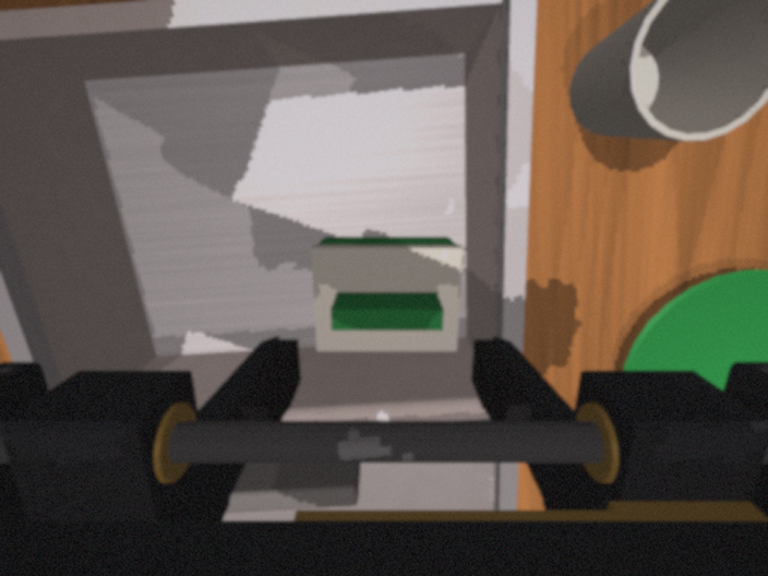

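View pics/s11.png

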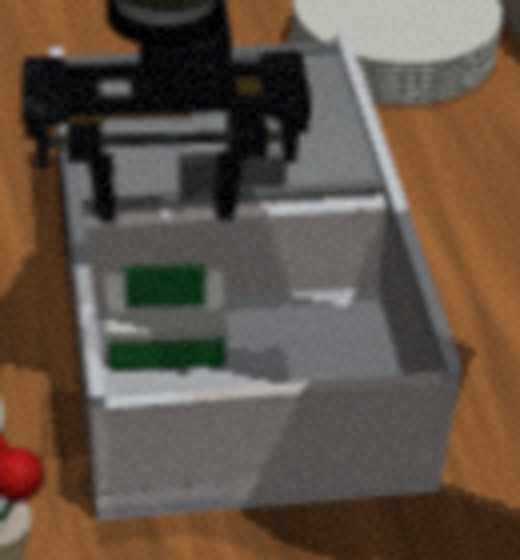

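View pics/t11.png

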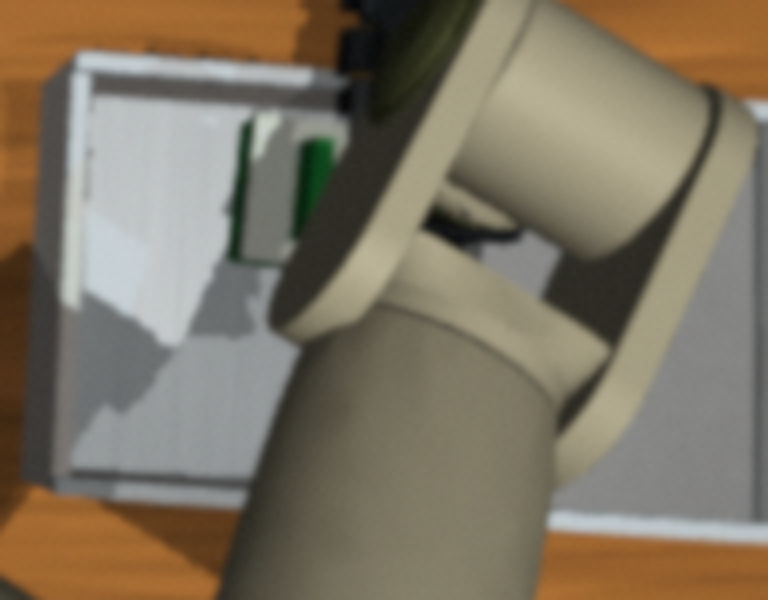

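```bash
python3 - <<'E'
from h import *
s=ctrl.sense(); plan([.600,-.2415,.0745],-8.2); po=(s['eef_pos'],s['ee_rot'])
for p in [(332,307),(442,307),(443,330),(332,330),(386,318)]:
    P=onz('wrist',p[0]/1.5,p[1]/1.5,.1,po); print(P, quat(s['ee_rot']).T@(P-s['eef_pos'])*100)
E
```

```text
turn deg [0.08 0.23 0.18]
shift cm [-0.16  7.93 -0.1 ]
t 23.45 pos [ 0.602 -0.241  0.154] q [-0.563  0.616  1.137  0.     1.386 -0.424] F [-0.061 -0.983 -0.41 ] w 0.0699
x [ 0.99  -0.139  0.003] z [ 0.139  0.99  -0.001]
[ 0.574 -0.235  0.1  ] [-2.849  5.373  0.223]
[ 0.632 -0.243  0.1  ] [3.003 5.391 0.212]
[ 0.631 -0.256  0.1  ] [ 3.112  5.393 -1.117]
[ 0.572 -0.248  0.1  ] [-2.903  5.375 -1.105]
[ 0.602 -0.245  0.1  ] [ 0.022  5.383 -0.412]
```

Call:
apply_moves(
  rows=[
    [0,0,0,-0.2,2,-0.25,7],
    [0,0,0,0,2,0,7],
    [0,0,0,0,1,0,7],
    [0,0,0,0,1,0,7],
    [0,0,0,0,0.8,0,7],
    [0,0,0,0,0,0,7],
  ],
)

```text
clock: 24.05
eef_pos: [0.5986, -0.2428, 0.0832]
ee_rot: [0.706, -0.705, 0.05, -0.049]
force: [-0.4, 0.8, 0.5]
grip_width: 0.0699
```

Call:
apply_moves(
  rows=[
    [0,0,0,0.1,0.5,0,7],
    [0,0,0,0,0.3,0,7],
    [0,0,0,0,0,0,7],
    [0,0,0,0,0,0,7],
  ],
)

```text
clock: 24.45
eef_pos: [0.5999, -0.2431, 0.0759]
ee_rot: [-0.705, 0.705, -0.049, 0.049]
force: [-0.1, -0.3, 0.2]
grip_width: 0.0702
```

Call:
apply_moves(
  rows=[
    [0,0,0,0,0,0,5.5],
    [0,0,0,0,0,0,5.5],
    [0,0,0,0,0,0,5.5],
    [0,0,0,0,0,0,5.5],
  ],
)

```text
clock: 24.85
eef_pos: [0.6, -0.2432, 0.0761]
ee_rot: [-0.705, 0.706, -0.049, 0.05]
force: [1.2, -0.1, 1.7]
grip_width: 0.0593
```

Gripped at 59 mm (rib length 60). Lift and check.

Call:
apply_moves(
  rows=[
    [0,0,0,0,-1,0,5.5],
    [0,0,0,0,-2,0,5.5],
    [0,0,0,0,-3,0,5.5],
    [0,0,0,0,-3,0,5.5],
    [0,0,0,0,-3,0,5.5],
    [0,0,0,0,-3,0,5.5],
    [0,0,0,0,-2,0,5.5],
    [0,0,0,0,0,0,5.5],
  ],
)

```text
clock: 25.65
eef_pos: [0.6002, -0.2433, 0.249]
ee_rot: [-0.705, 0.706, -0.048, 0.051]
force: [-0.3, -0.7, -2.4]
grip_width: 0.0598
```

```bash
python3 - <<'E'
from h import *
plan(dr(0,-.061,.246),KY)
s=shot('wrist','w12',None,1.5)
shot('side','s12',(150,0,330,150),4)
shot('top','t12',(40,155,512,305),1.6)
E
```

```text
turn deg [ 0.13 -2.24  0.26]
shift cm [-13.99   0.3   42.69]
t 25.65 pos [ 0.6   -0.243  0.249] q [-0.568  0.55   0.98  -0.     1.606 -0.428] F [-0.261 -0.733 -2.419] w 0.0598
x [ 0.99  -0.139  0.005] z [ 0.139  0.99  -0.002]
```

View pics/w12.png

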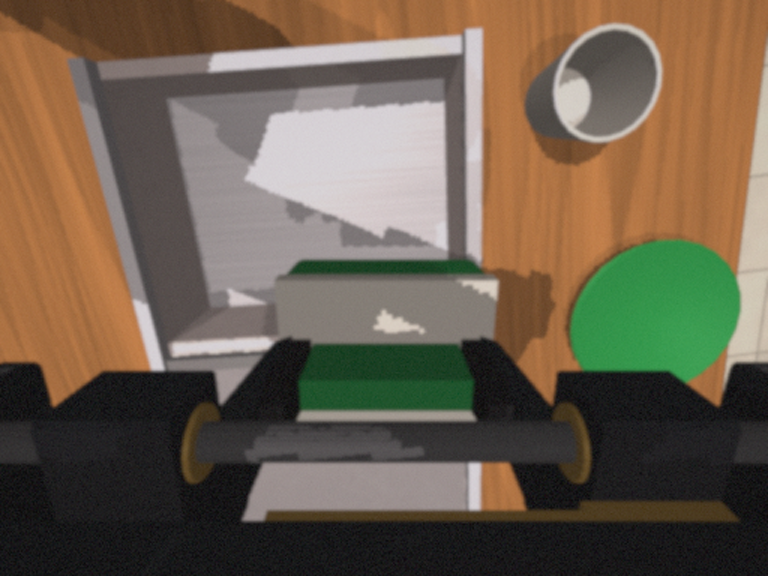

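View pics/s12.png

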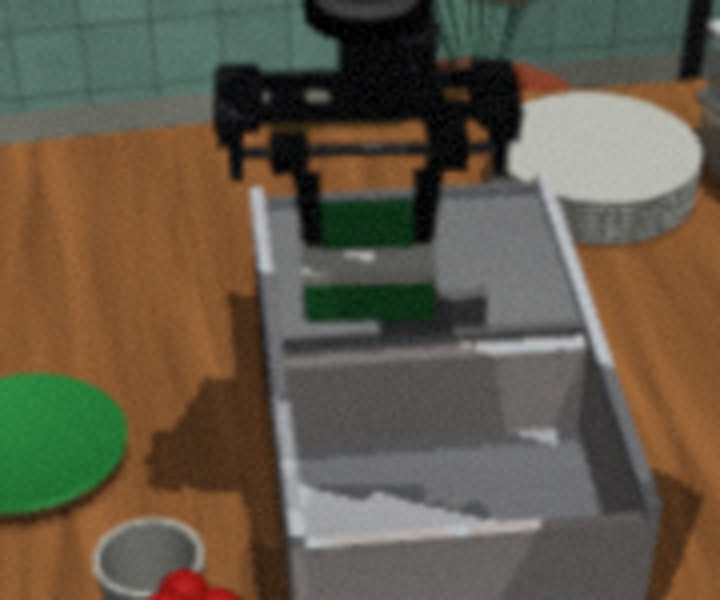

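View pics/t12.png

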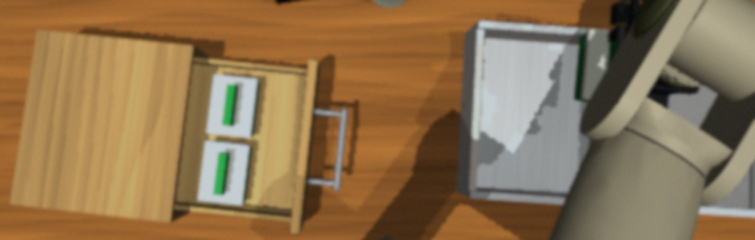

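```bash
python3 - <<'E'
from h import *
s=ctrl.sense(); po=(s['eef_pos'],s['ee_rot'])
z=s['eef_pos'][2]+.0239
for p in [(300,377),(472,377),(473,409),(300,409)]:
    P=onz('wrist',p[0]/1.5,p[1]/1.5,z,po); print(quat(s['ee_rot']).T@(P-s['eef_pos'])*100)
for p in [(275,278),(498,278)]:
    P=onz('wrist',p[0]/1.5,p[1]/1.5,z-.03,po); print('lid',quat(s['ee_rot']).T@(P-s['eef_pos'])*100)
a,b=fr(KY)
for nm,p in [('b front',(247,180)),('a front',(256,100)),('panel top in',(308,145))]:
    u,v=40+p[0]/1.6,155+p[1]/1.6
    P=onz('top',u,v,.058 if 'f' in nm else .108)
    d=P-DF; print(nm,d@a,d@b)
E
```

```text
[-2.952 -2.381  0.535]
[ 2.971 -2.397  0.54 ]
[ 3.087 -2.399 -0.734]
[-3.033 -2.383 -0.741]
lid [-4.384  0.626  3.213]
lid [4.449 0.602 3.214]
b front -0.059650057494356305 -0.02694799095855809
a front 0.05925072585558229 -0.026388048312642035
panel top in 0.0014676976742544604 -0.11380831884156152
```

Call:
apply_moves(
  rows=[
    [0,-2.2,0,0,0,0,5.5],
    [0,0,0,-0.7,0,2,5.5],
    [0,0,0,-1.4,0,4,5.5],
    [0,0,0,-1.4,0,4,5.5],
    [0,0,0,-1.4,0,4,5.5],
    [0,0,0,-1.4,0,4,5.5],
    [0,0,0,-1.4,0,4,5.5],
    [0,0,0,-1.4,0,4,5.5],
  ],
)

```text
clock: 26.6
eef_pos: [0.5342, 0.0264, 0.2442]
ee_rot: [0.706, -0.706, 0.037, -0.035]
force: [-0.6, 0.3, -1.4]
grip_width: 0.0595
```

Call:
apply_moves(
  rows=[
    [0,0,0,-1.4,0,4,5.5],
    [0,0,0,-1.4,0,4,5.5],
    [0,0,0,-1.4,0,4,5.5],
    [0,0,0,-0.7,0,3,5.5],
    [0,0,0,0,0,1.7,5.5],
    [0,0,0,0,0,0,5.5],
    [0,0,0,0,0,0,5.5],
    [0,0,0,0,0,0,5.5],
  ],
)

```text
clock: 27.4
eef_pos: [0.5035, 0.195, 0.2451]
ee_rot: [-0.706, 0.706, -0.037, 0.036]
force: [-0.6, 0.3, -2.4]
grip_width: 0.0598
```

```bash
python3 - <<'E'
from h import *
plan(dr(0,-.061,.0641),KY)
s=shot('wrist','w13',None,1.5)
E
```

```text
turn deg [ 0.03 -0.1  -0.07]
shift cm [ 0.01 18.1   0.05]
t 27.4 pos [0.503 0.195 0.245] q [ 0.15   0.359  1.313 -0.     1.471  0.252] F [-0.592  0.337 -2.391] w 0.0598
x [ 0.995 -0.102 -0.001] z [ 0.102  0.995 -0.001]
```

View pics/w13.png

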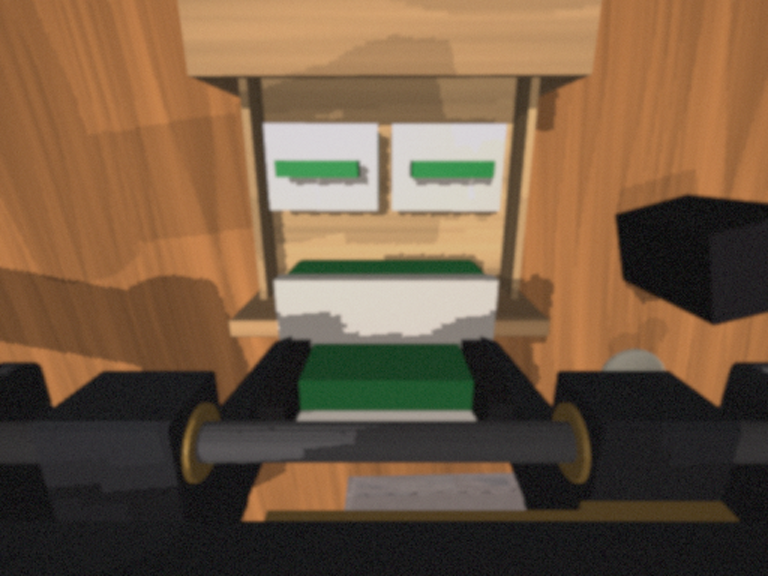

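```bash
python3 - <<'E'
from h import *
s=ctrl.sense(); po=(s['eef_pos'],s['ee_rot']); a,b=fr(KY)
for nm,p,z in [('b front',(325,211),.058),('a front',(450,211),.058),('panel in?',(255,306),.108),('panel out',(260,334),.108),('panel out2',(540,332),.108),('cab edge',(380,75),.115)]:
    d=onz('wrist',p[0]/1.5,p[1]/1.5,z,po)-DF; print(nm,d@a,d@b)
print((s['eef_pos']-DF)@a,(s['eef_pos']-DF)@b)
E
```

```text
b front -0.05000886593971045 -0.02468694069327361
a front 0.053013596518530395 -0.024958304421962577
panel in? -0.09859177843813022 -0.08947592203824277
panel out -0.09702415884005816 -0.11244483433597807
panel out2 0.1184005876968036 -0.11125771309535727
cab edge -0.00326261142382019 0.06556567340906576
-1.8058043553808132e-05 -0.06160894485024366
```

Call:
apply_moves(
  rows=[
    [0,0,0,0,3,-0.05,5.5],
    [0,0,0,0,4,0,5.5],
    [0,0,0,0,4,0,5.5],
    [0,0,0,0,2.5,0,5.5],
    [0,0,0,0,0,0,5.5],
    [0,0,0,0,0,0,5.5],
  ],
)

```text
clock: 28.05
eef_pos: [0.5041, 0.1949, 0.1115]
ee_rot: [0.706, -0.706, 0.036, -0.036]
force: [-0.1, 0.5, -1.9]
grip_width: 0.0595
```

```bash
python3 - <<'E'
from h import *
plan(dr(0,-.062,.0641),KY)
s=shot('wrist','w14',None,1.5)
shot('top','t14',(40,160,270,310),3.4)
E
```

```text
turn deg [-0.   -0.09  0.03]
shift cm [-0.05  4.74 -0.04]
t 28.05 pos [0.504 0.195 0.112] q [ 0.15   0.491  1.517 -0.     1.132  0.252] F [-0.112  0.459 -1.944] w 0.0595
x [ 0.995 -0.102  0.001] z [0.102 0.995 0.   ]
```

View pics/w14.png

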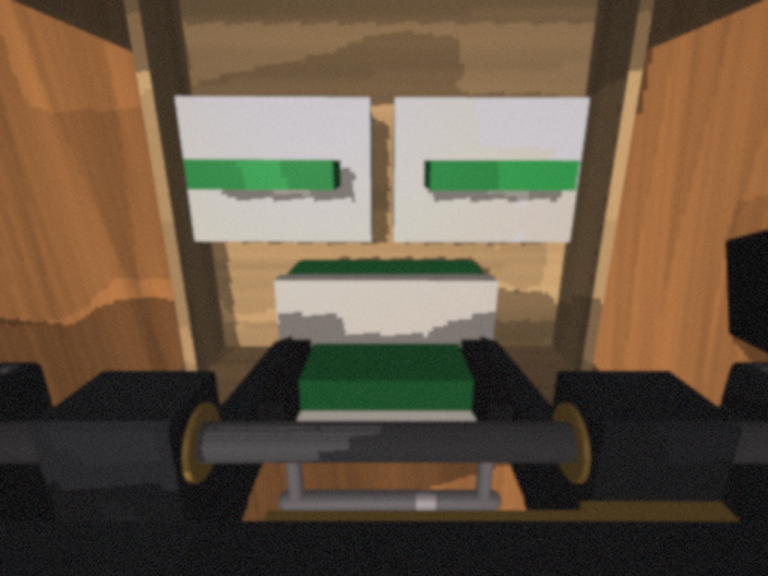

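View pics/t14.png

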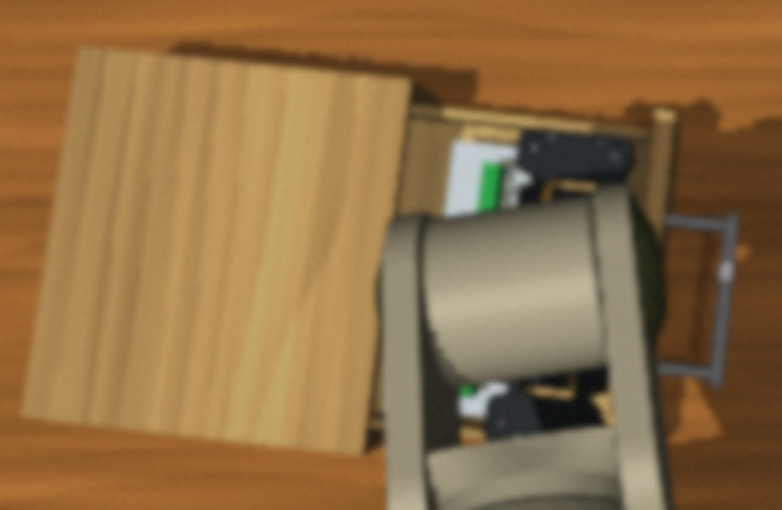

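Call:
apply_moves(
  rows=[
    [0,0,0,0,1.5,0,5.5],
    [0,0,0,0,1.5,0,5.5],
    [0,0,0,0,0.8,0,5.5],
    [0,0,0,0,0.3,0,5.5],
    [0,0,0,0,0,0,5.5],
    [0,0,0,0,0,0,5.5],
  ],
)

```text
clock: 28.75
eef_pos: [0.504, 0.1955, 0.0705]
ee_rot: [0.706, -0.706, 0.035, -0.036]
force: [0.2, -0.2, -2.4]
grip_width: 0.0596
```

Call:
apply_moves(
  rows=[
    [0,0,0,0,0.3,0,5.5],
    [0,0,0,0,0.1,0,5.5],
    [0,0,0,0,0,0,5.5],
    [0,0,0,0,0,0,5.5],
  ],
)

```text
clock: 29.15
eef_pos: [0.5036, 0.1954, 0.0658]
ee_rot: [0.706, -0.706, 0.036, -0.036]
force: [-0.2, -0.3, -3.4]
grip_width: 0.0596
```

Call:
apply_moves(
  rows=[
    [0,0,0,0,0.1,0,5.5],
    [0,0,0,0,0.1,0,5.5],
    [0,0,0,0,0,0,5.5],
    [0,0,0,0,0,0,5.5],
  ],
)

```text
clock: 29.55
eef_pos: [0.5036, 0.1954, 0.064]
ee_rot: [0.706, -0.706, 0.036, -0.036]
force: [-2.1, -0.6, 2.4]
grip_width: 0.06
```

Contact as predicted (0.0641). Release and lift.

Call:
apply_moves(
  rows=[
    [0,0,0,0,0,0,6.8],
    [0,0,0,0,0,0,6.8],
    [0,0,0,0,0,0,6.8],
    [0,0,0,0,-2,0,6.8],
    [0,0,0,0,-4,0,6.8],
    [0,0,0,0,-4,0,6.8],
    [0,0,0,0,-4,0,6.8],
    [0,0,0,0,-4,0,6.8],
  ],
)

```text
clock: 30.35
eef_pos: [0.5033, 0.1953, 0.2455]
ee_rot: [0.706, -0.706, 0.036, -0.036]
force: [-0.2, -0.7, -0.6]
grip_width: 0.0684
```

Call:
apply_moves(
  rows=[
    [0,0,0,0,0,-4,4],
    [0,0,0,0,0,-4,1],
    [0,0,0,0,0,-4,0.5],
    [0,0,0,0,0,-4,0.3],
    [0,0,0,0,0,-4,0.3],
    [0,0,0,0,0,0,0.3],
    [0,0,0,0,0,0,0.3],
  ],
)

```text
clock: 31.05
eef_pos: [0.4833, -0.0041, 0.2438]
ee_rot: [0.706, -0.706, 0.036, -0.036]
force: [-0.0, 0.4, 0.7]
grip_width: 0.014
```

```bash
python3 - <<'E'
from h import *
plan(dr(0,-.102-.014-.045-.03,.08),KY)
s=shot('wrist','w15',None,1.5)
shot('top','t15')
shot('side','s15',(200,140,430,384),2.4)
E
```

```text
turn deg [-0.02 -0.15 -0.  ]
shift cm [ 0.03 16.38  7.06]
t 31.05 pos [ 0.483 -0.004  0.244] q [-0.254  0.26   1.465  0.     1.417 -0.151] F [-0.01   0.449  0.73 ] w 0.014
x [ 0.995 -0.103 -0.   ] z [0.103 0.995 0.   ]
```

View pics/w15.png

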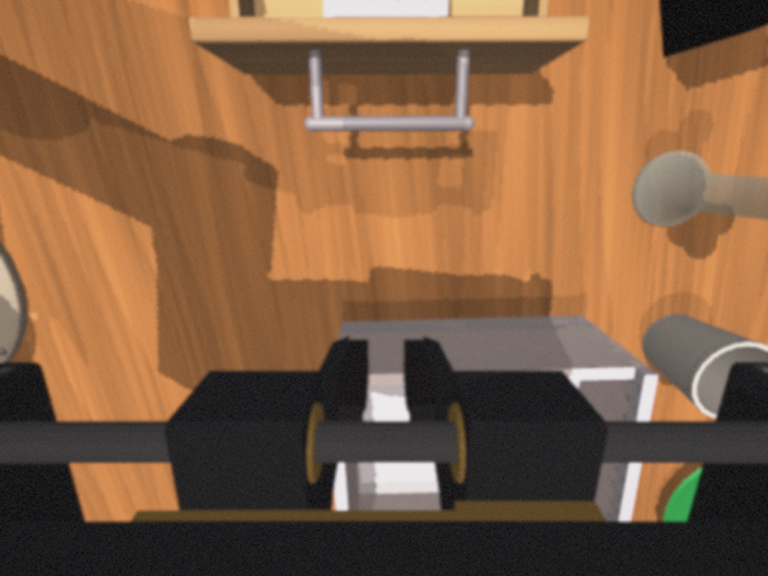

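View pics/t15.png

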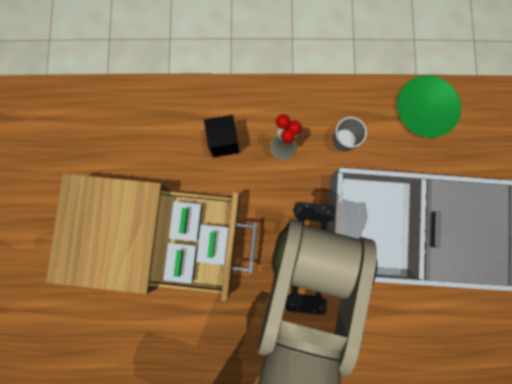

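View pics/s15.png

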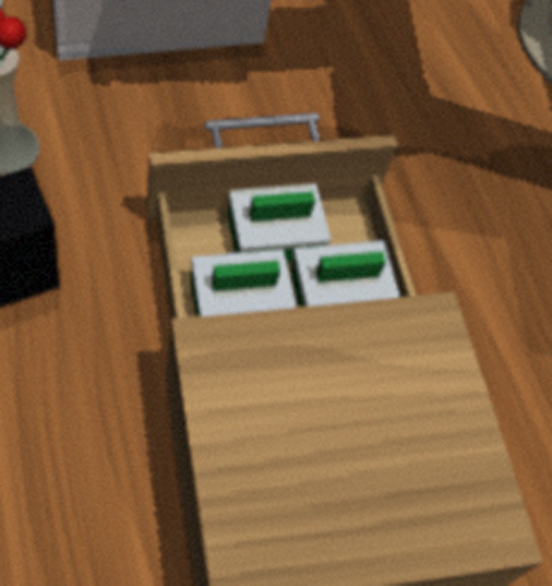

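Call:
apply_moves(
  rows=[
    [0,0,0,0,4,3,0.1],
    [0,0,0,0,4,4,0.1],
    [0,0,0,0,4,0,0.1],
    [0,0,0,0,3.2,0,0.1],
    [0,0,0,0,2,0,0.1],
    [0,0,0,0,0,0,0.1],
    [0,0,0,0,0,0,0.1],
  ],
)

```text
clock: 31.9
eef_pos: [0.4903, 0.0621, 0.0769]
ee_rot: [0.706, -0.706, 0.035, -0.035]
force: [0.3, -0.0, -1.0]
grip_width: 0.001
```

```bash
python3 - <<'E'
from h import *
plan(dr(0,-.010,.072),KY)
s=shot('wrist','w16',None,1.5)
E
```

```text
turn deg [-0.    0.03  0.02]
shift cm [-0.    0.49 18.51]
t 31.9 pos [0.49  0.062 0.077] q [-0.114  0.475  1.686  0.     0.981 -0.014] F [ 0.322 -0.013 -1.007] w 0.001
x [ 0.995 -0.1    0.   ] z [0.1   0.995 0.   ]
```

View pics/w16.png

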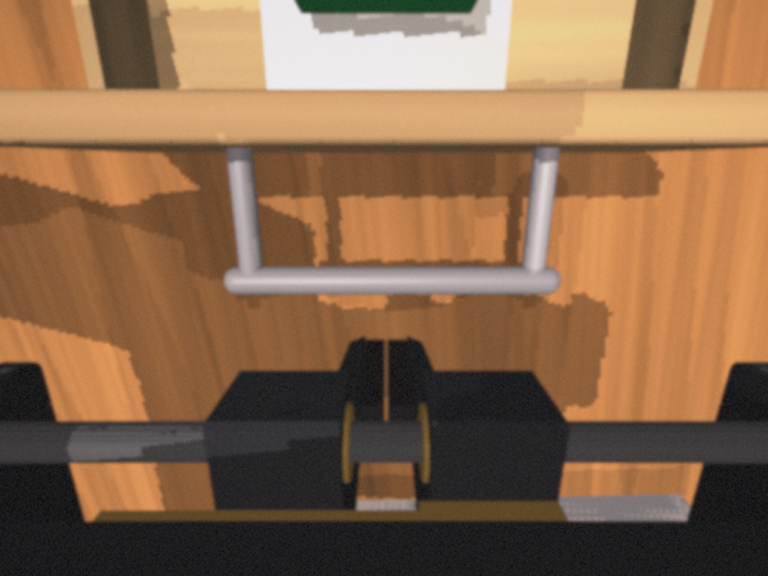

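Call:
apply_moves(
  rows=[
    [0,0,0,0,0.7,0,0.1],
    [0,0,0,0,0,0.6,0.1],
    [0,0,0,0,0,0.6,0.1],
    [0,0,0,0,0,0.8,0.1],
    [0,0,0,0,0,1,0.1],
    [0,0,0,0,0,1,0.1],
    [0,0,0,0,0,1,0.1],
    [0,0,0,0,0,1,0.1],
  ],
)

```text
clock: 32.75
eef_pos: [0.4962, 0.1221, 0.0696]
ee_rot: [-0.706, 0.706, -0.036, 0.036]
force: [-0.1, -2.4, 2.2]
grip_width: 0.0013
```

Call:
apply_moves(
  rows=[
    [0,0,0,0,0,1,0.1],
    [0,0,0,0,0,1,0.1],
    [0,0,0,0,0,1,0.1],
    [0,0,0,0,0,1,0.1],
    [0,0,0,0,0,1,0.1],
    [0,0,0,0,0,1,0.1],
    [0,0,0,0,0,1,0.1],
    [0,0,0,0,0,1,0.1],
  ],
)

```text
clock: 33.55
eef_pos: [0.5041, 0.2015, 0.0694]
ee_rot: [-0.706, 0.706, -0.036, 0.036]
force: [0.1, -2.7, 1.9]
grip_width: 0.0011
```

```bash
python3 - <<'E'
from h import *
plan(dr(0,-.010,.07),KY)
E
```

```text
turn deg [ 0.   -0.04 -0.01]
shift cm [ 0.02 -0.06  4.5 ]
t 33.55 pos [0.504 0.202 0.069] q [ 0.162  0.552  1.557 -0.     1.033  0.263] F [ 0.097 -2.667  1.948] w 0.0011
x [ 0.995 -0.101 -0.   ] z [ 0.101  0.995 -0.   ]
```

Call:
apply_moves(
  rows=[
    [0,0,0,0,0,1,0.1],
    [0,0,0,0,0,1,0.1],
    [0,0,0,0,0,1,0.1],
    [0,0,0,0,0,0.7,0.1],
    [0,0,0,0,0,0.3,0.1],
    [0,0,0,0,0,0,0.1],
    [0,0,0,0,0,0,0.1],
  ],
)

```text
clock: 34.25
eef_pos: [0.508, 0.2405, 0.0693]
ee_rot: [0.706, -0.706, 0.036, -0.036]
force: [-0.6, -0.6, 0.1]
grip_width: 0.0013
```

Call:
apply_moves(
  rows=[
    [0,0,0,0,0,0.3,0.1],
    [0,0,0,0,0,0.3,0.1],
    [0,0,0,0,0,0,0.1],
  ],
)

```text
clock: 34.55
eef_pos: [0.5088, 0.2468, 0.0694]
ee_rot: [0.706, -0.706, 0.036, -0.036]
force: [0.8, -0.6, -0.3]
grip_width: 0.001
```

Call:
apply_moves(
  rows=[
    [0,0,0,0,0,0.3,0.1],
    [0,0,0,0,0,0.1,0.1],
    [0,0,0,0,0,0,0.1],
  ],
)

```text
clock: 34.85
eef_pos: [0.5089, 0.2483, 0.0694]
ee_rot: [-0.705, 0.708, -0.036, 0.035]
force: [-1.4, -14.9, 2.3]
grip_width: 0.001
```

Stop reached (15 N, at the predicted place). Back off, lift, look.

Call:
apply_moves(
  rows=[
    [0,0,0,0,0,-1,0.1],
    [0,0,0,0,0,-3,0.1],
    [0,0,0,0,0,-3,0.1],
    [0,0,0,0,-4,-4,0.1],
    [0,0,0,0,-4,-4,0.1],
    [0,0,0,0,-4,-4,2],
    [0,0,0,0,-4,-4,4],
    [0,0,0,0,-2,0,4],
  ],
)

```text
clock: 35.65
eef_pos: [0.4882, 0.0371, 0.2337]
ee_rot: [-0.706, 0.706, -0.036, 0.039]
force: [-0.1, 0.0, -0.7]
grip_width: 0.0231
```

```bash
python3 - <<'E'
from h import *
x,y=fr(CY)
# bar location when open: measured TCP at pinch
plan([.5352,-.3109,.248],CY+90)
shot('top','t17')
shot('wrist','w17',None,1.5)
shot('side','s17',None,1.5)
E
```

```text
turn deg [-0.17 88.39  0.21]
shift cm [34.33 -1.43  7.36]
t 35.65 pos [0.488 0.037 0.234] q [-0.167  0.277  1.47  -0.     1.39  -0.062] F [-0.109  0.017 -0.698] w 0.0231
x [ 0.994 -0.105  0.004] z [ 0.105  0.995 -0.   ]
```

View pics/t17.png

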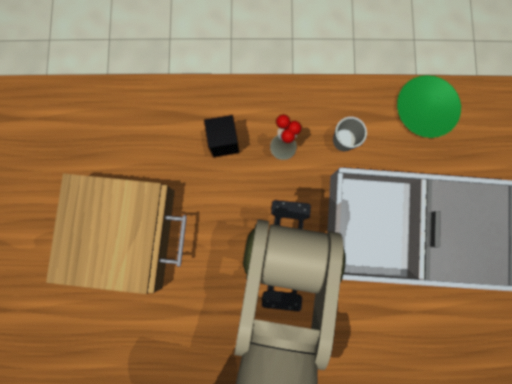

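View pics/s17.png

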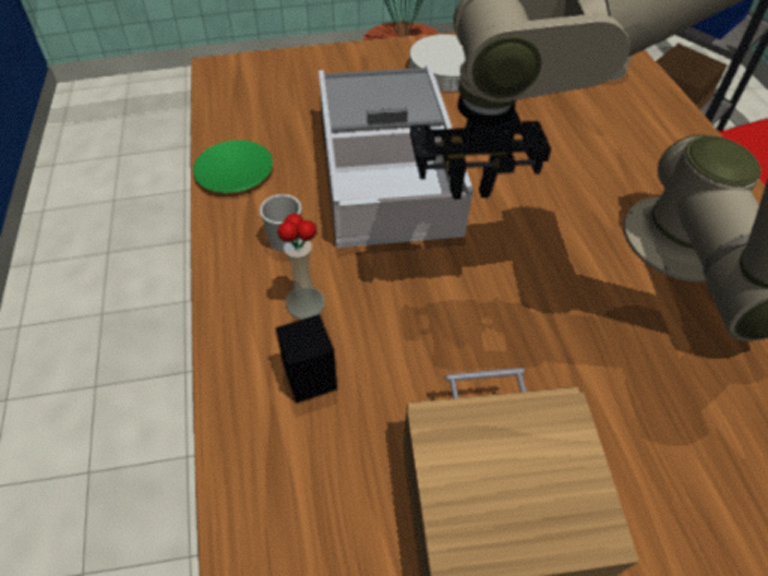

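```bash
python3 - <<'E'
from h import *
x,y=fr(CY)
plan(CO-y*.05+x*-.001+[0,0,.234],CY)
# drawer check: cab front edge vs panel outer top edge, and handle
im=cv2.imread('pics/t17_raw.png'); cv2.imwrite('pics/t17z.png',cv2.resize(im[160:310,40:200],None,fx=4.5,fy=4,interpolation=cv2.INTER_CUBIC))
DFs=DF+fr(KY)[1]*.165
for P,z in [((0,-.161),.09),((-.055,-.161),.09),((.055,-.161),.09),((.12,-.116),.108),((-.12,-.116),.108)]:
    a,b=fr(KY); print((proj('top',DFs+a*P[0]+b*P[1]+[0,0,z])-[40,160])*[4.5,4])
E
```

```text
turn deg [-0.02 -1.43  0.14]
shift cm [  7.35  -0.26 -39.23]
t 35.8 pos [0.488 0.04  0.231] q [-0.161  0.28   1.473  0.001  1.386 -0.059] F [ 0.369 -0.336  0.4  ] w 0.0349
x [ 0.995 -0.102  0.002] z [0.102 0.995 0.   ]
[640.012 323.556]
[626.975 419.402]
[652.973 228.869]
[575.981 106.948]
[515.694 529.143]
```

View pics/t17z.png

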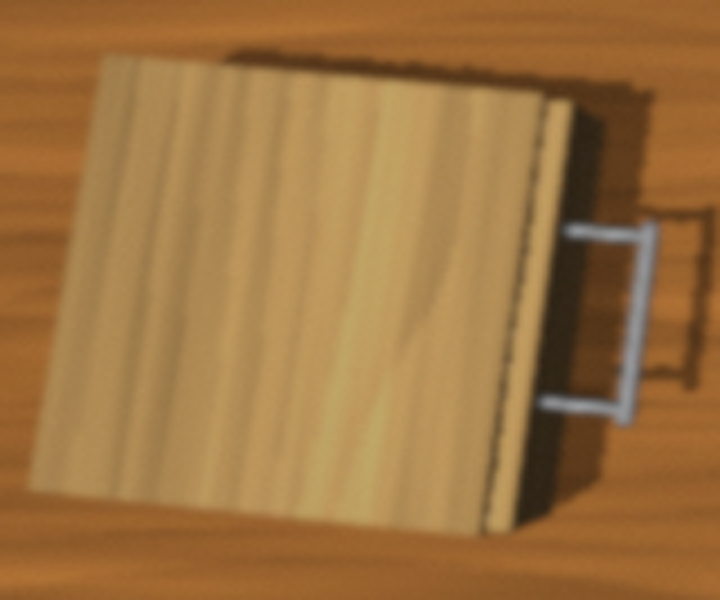

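Call:
apply_moves(
  rows=[
    [0,1.4,0,0,0,0,2],
    [0,0,0,0.8,0,-4,0.1],
    [0,0,0,0.8,0,-4,0.1],
    [0,0,0,0.8,0,-4,0.1],
    [0,0,0,0.8,0,-4,0.1],
    [0,0,0,0.8,0,-4,0.1],
    [0,0,0,0.8,0,-4,0.1],
    [0,0,0,0.8,0,-4,0.1],
  ],
)

```text
clock: 36.6
eef_pos: [0.5082, -0.2455, 0.229]
ee_rot: [0.706, -0.705, 0.045, -0.044]
force: [0.6, 0.4, 0.2]
grip_width: 0.0012
```

```bash
python3 - <<'E'
from h import *
x,y=fr(CY)
plan(CO-y*.05+x*-.001+[0,0,.234],CY)
E
```

```text
turn deg [-0.1  -2.79 -0.14]
shift cm [  3.14  -0.5  -10.92]
t 36.6 pos [ 0.508 -0.245  0.229] q [-0.66   0.414  1.272  0.     1.458 -0.534] F [0.627 0.415 0.248] w 0.0012
x [ 0.992 -0.125 -0.002] z [0.125 0.992 0.002]
```

Turned the wrong way (the printed turn was −1.43); correct by −2.8.

Call:
apply_moves(
  rows=[
    [0,-2.8,0,0,0,0,0.1],
    [0,0,0,0.8,0,-2.7,0.1],
    [0,0,0,0.8,0,-2.7,0.1],
    [0,0,0,0.8,0,-2.7,0.1],
    [0,0,0,0.7,0,-2.7,0.1],
    [0,0,0,0,0,0,0.1],
    [0,0,0,0,0,0,0.1],
  ],
)

```text
clock: 37.3
eef_pos: [0.531, -0.354, 0.2289]
ee_rot: [0.707, -0.706, 0.028, -0.026]
force: [0.2, -0.1, 0.8]
grip_width: 0.0008
```

```bash
python3 - <<'E'
from h import *
x,y=fr(CY)
plan(CO-y*.05+x*-.001+[0,0,.130],CY)
shot('wrist','w18',None,1.5)
E
```

```text
turn deg [-0.13 -0.01 -0.13]
shift cm [ 0.04  9.89 -0.28]
t 37.3 pos [ 0.531 -0.354  0.229] q [-0.773  0.547  1.043  0.     1.554 -0.696] F [ 0.224 -0.058  0.793] w 0.0008
x [ 0.997 -0.077 -0.002] z [0.077 0.997 0.002]
```

View pics/w18.png

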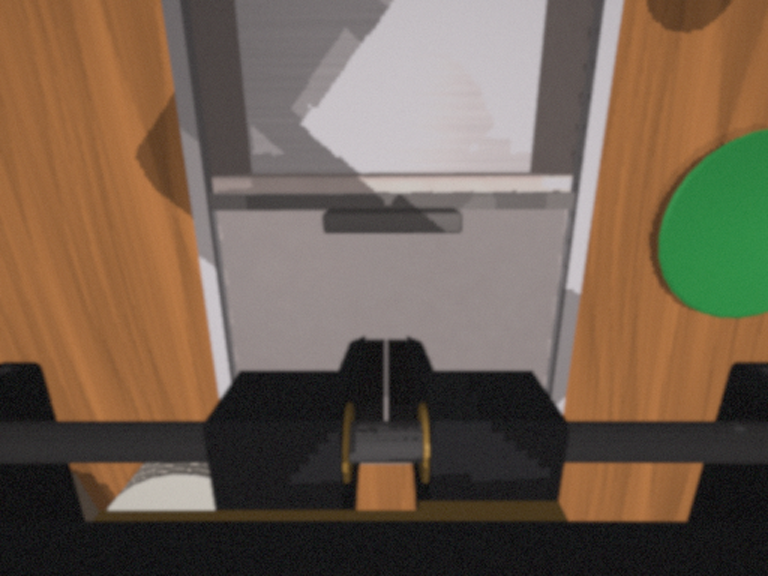

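Call:
apply_moves(
  rows=[
    [0,0,0,0,3,0,0.1],
    [0,0,0,0,4,0,0.1],
    [0,0,0,0,2.5,0,0.1],
    [0,0,0,0,0.3,0,0.1],
    [0,0,0,0,0,0.8,0.1],
    [0,0,0,0,0,0.8,0.1],
    [0,0,0,0,0,0.8,0.1],
    [0,0,0,0,0,1,0.1],
  ],
)

```text
clock: 38.15
eef_pos: [0.534, -0.3205, 0.1342]
ee_rot: [-0.706, 0.707, -0.026, 0.028]
force: [-0.1, -2.1, 1.8]
grip_width: 0.0011
```

Call:
apply_moves(
  rows=[
    [0,0,0,0,0,1.5,0.1],
    [0,0,0,0,0,2,0.1],
    [0,0,0,0,0,2,0.1],
    [0,0,0,0,0,2,0.1],
    [0,0,0,0,0,2,0.1],
    [0,0,0,0,0,2,0.1],
    [0,0,0,0,0,2,0.1],
    [0,0,0,0,0,0,0.1],
  ],
)

```text
clock: 38.95
eef_pos: [0.5437, -0.183, 0.1327]
ee_rot: [0.707, -0.706, 0.026, -0.026]
force: [-0.0, 0.4, 0.3]
grip_width: 0.001
```

```bash
python3 - <<'E'
from h import *
x,y=fr(CY)
plan(CO+y*.186+x*-.001+[0,0,.130],CY)
shot('top','t19',(320,155,512,305),4)
E
```

```text
turn deg [-0.08  0.17 -0.06]
shift cm [0.08 0.27 6.18]
t 38.95 pos [ 0.544 -0.183  0.133] q [-0.531  0.517  1.394  0.001  1.232 -0.458] F [-0.038  0.372  0.269] w 0.001
x [ 0.997 -0.074 -0.001] z [0.074 0.997 0.001]
```

View pics/t19.png

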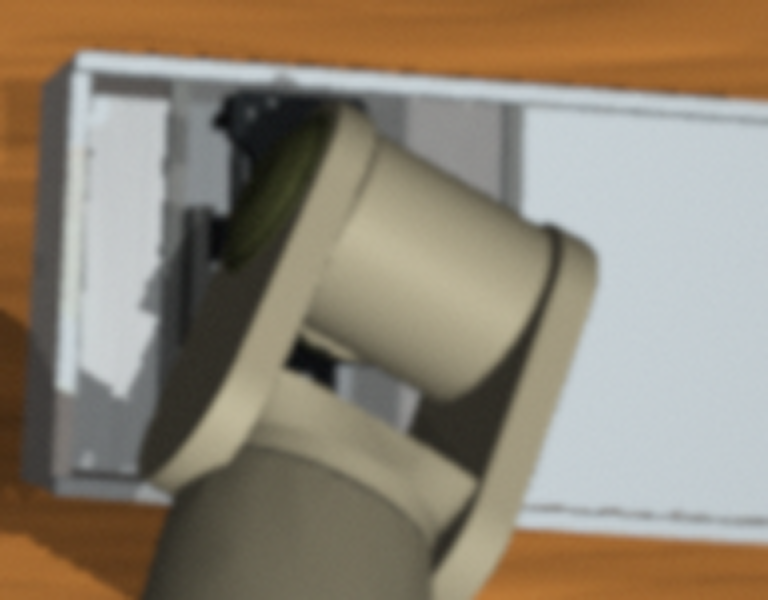

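The window is sliding shut; its front edge is at (170,250) in the zoom, about 6 cm to go.

Call:
apply_moves(
  rows=[
    [0,0,0,0,0,1,0.1],
    [0,0,0,0,0,1,0.1],
    [0,0,0,0,0,1,0.1],
    [0,0,0,0,0,1,0.1],
    [0,0,0,0,0,1,0.1],
    [0,0,0,0,0,0.5,0.1],
    [0,0,0,0,0,0,0.1],
    [0,0,0,0,0,0,0.1],
  ],
)

```text
clock: 39.8
eef_pos: [0.5482, -0.1313, 0.1329]
ee_rot: [0.707, -0.707, 0.027, -0.027]
force: [-0.6, -0.0, -0.1]
grip_width: 0.0012
```

Call:
apply_moves(
  rows=[
    [0,0,0,0,0,0.3,0.1],
    [0,0,0,0,0,0.3,0.1],
    [0,0,0,0,0,0,0.1],
  ],
)

```text
clock: 40.1
eef_pos: [0.5486, -0.1252, 0.1329]
ee_rot: [0.707, -0.707, 0.027, -0.027]
force: [0.3, 0.3, 0.3]
grip_width: 0.0011
```

Call:
apply_moves(
  rows=[
    [0,0,0,0,0,0.3,0.1],
    [0,0,0,0,0,0.2,0.1],
    [0,0,0,0,0,0,0.1],
  ],
)

```text
clock: 40.4
eef_pos: [0.5488, -0.1227, 0.1329]
ee_rot: [-0.705, 0.708, -0.027, 0.027]
force: [-2.3, -12.8, -1.7]
grip_width: 0.0009
```

Call:
apply_moves(
  rows=[
    [0,0,0,0,0,-1,0.1],
    [0,0,0,0,0,-2,0.1],
    [0,0,0,0,-3,0,0.1],
    [0,0,0,0,-4,0,0.1],
    [0,0,0,0,-4,-2,0.1],
    [0,0,0,0,-2,-4,0.1],
    [0,0,0,0,0,-4,0.1],
    [0,0,0,0,0,-4,0.1],
  ],
)

```text
clock: 41.2
eef_pos: [0.5358, -0.2912, 0.2637]
ee_rot: [-0.706, 0.707, -0.026, 0.027]
force: [0.1, 0.7, -0.6]
grip_width: 0.001
```

Call:
apply_moves(
  rows=[
    [0,0,0,0,0,-4,0.1],
    [0,0,0,0,0,-4,0.1],
    [0,0,0,0,0,0,0.1],
    [0,0,0,0,0,0,0.1],
  ],
)

```text
clock: 41.6
eef_pos: [0.5296, -0.3699, 0.2622]
ee_rot: [0.707, -0.706, 0.028, -0.027]
force: [0.9, 0.1, 0.3]
grip_width: 0.0013
```

```bash
python3 - <<'E'
from h import *
plan()
shot('top','t20'); shot('side','s20',None,1.5)
im=cv2.imread('pics/t20_raw.png'); cv2.imwrite('pics/t20z.png',cv2.resize(im[155:305,320:512],None,fx=4,fy=4,interpolation=cv2.INTER_CUBIC))
E
```

```text
t 41.6 pos [ 0.53  -0.37   0.262] q [-0.793  0.544  0.954  0.001  1.645 -0.715] F [0.93  0.062 0.338] w 0.0013
x [ 0.997 -0.078 -0.   ] z [0.078 0.997 0.001]
```

View pics/t20.png

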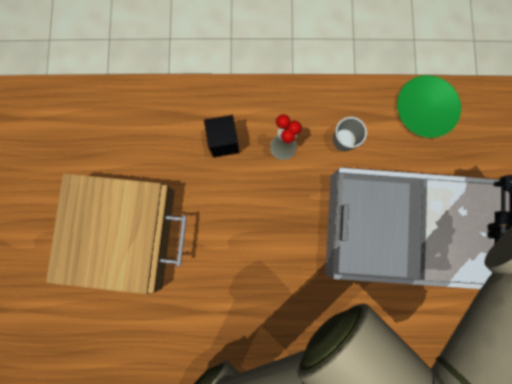

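View pics/t20z.png

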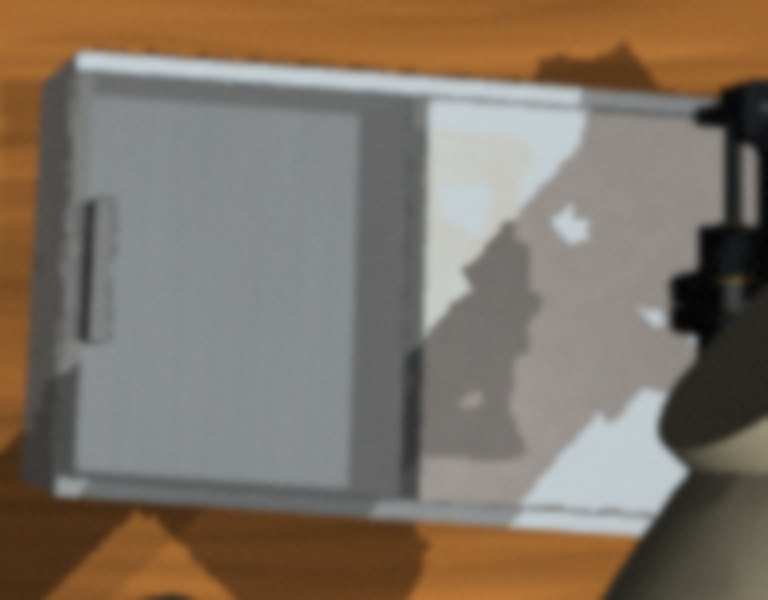

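View pics/s20.png

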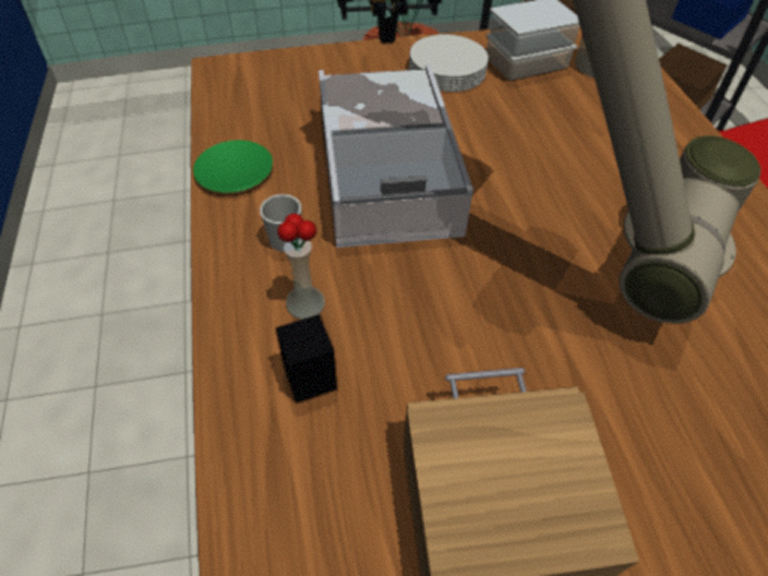

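```bash
python3 - <<'E'
from station import ctrl
print(ctrl.sign_off())
E
```

```text
the job is handed in; nothing more can be done
None
```

I slid the window open, moved all three food boxes that were present into the drawer, shut the drawer, then shut the window and handed the job in at about 42 s.

- **Boxes:** The last pictures before closing the drawer showed all three standing upright on its floor, two at the back and one at the front. Each met the floor within 1 mm of the expected height before I released it. I could not see them again once the drawer was shut; it was pushed slowly.
- **Drawer and window:** Both were pushed until they met their stops, with 13–15 N on the tool. The handle then lay where a shut drawer puts it in the top picture. The bar position worked out from the tool matches a shut window, and the last pictures agree.
- **Surroundings:** The well is empty. The cup, vase and carton look unmoved, and the arm is clear of everything.
- **Disagreements:** The wrist and top cameras differed by 2–4 mm on some points, within the clearances I left. I once turned the gripper 1.4° the wrong way in free air and corrected it before touching the window.

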